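# Load the skewer grill and set its air damper

## Robot

A 7-joint arm with a two-finger parallel gripper is mounted at the origin on the work surface. World frame = base frame: x ahead of the robot, y to its left, z up, the work surface at z = 0. Lengths are in m, angles in rad, forces in N, time in s.
With the tool pointing down it reaches from about 0.425 to 0.925 m from the base axis. Payload 6.8 kg.
Tool frame: the origin (TCP) lies on the centre line of the jaws, within the pads' length; the fingertips stand 8 mm ahead of it and the grasp point (between the pads) lies 11 mm behind it (bot.tips_ahead is the distance from the TCP to the fingertips, in m); z points along the fingers, y is the line along which they close (so a half turn about z gives the same grasp; the last joint's range is limited). The gripper opens to 85 mm and grips with 20 to 120 N. Pads are 22 mm wide; open, the fingers measure 114 mm over their backs; the gripper's body (76 mm by 85 mm) begins 54 mm behind the grasp point. The pads swing forward as they close: fully open they stand 13 mm farther back than shut.
Start: joints at [-1.294, 0.477, 0.022, 1.555, -0.011, 1.109, -0.083], TCP at [0.253, 0.626, 0.239] pointing down, gripper open.
Joint ranges: [-2.96, 2.96], [-0.34, 2.1], [-1.41, 1.46], [0.24, 2.44], [-1.37, 4.51], [0.17, 1.92], [-2.96, 2.96]. Speed limits (rad/s): [2.39, 2.39, 3.14, 3.14, 3.14, 3.14, 3.14].

## Interface

Orientations are given as a unit quaternion [w, x, y, z].
In Python, from station import bot gives the robot as it stands.
- The arm moves only by the tool send_rows, never from a script. Its argument "deltas" is text: rows parted by semicolons, each of 4 numbers parted by spaces: the shift along the tool's x, y, z in m, then the turn about the tool's z in degrees. In form: x y z spin; .... A call has 1 to 5 rows; each row is the pose to reach, as a shift and turn from the pose commanded when the call began, along the tool's axes at that moment; what a row does not reach only later rows make up. A row lasts 1/10 s, in which the tool goes at most 50 mm and 8.59 degrees, less where a joint would pass 70% of its speed; a pose out of reach is approached as far as the arm can. A call with a gripper value outside its range is refused whole. "claw" is the opening, from 0 (shut) to 1 (fully open), set as the call begins (left out, the last holds). The fingers move at their own pace and stop on an object; "force" is the grip in N (left out, the last holds). Time passes only in rows, so rows that repeat a pose let the fingers close. It gives the time, the measured TCP pose, the force, the opening and the grip force at its end, in the units of the state.
- bot.get_obs(): the state, without advancing time (a new reading comes with each control period).
- bot.read_camera(name): name is "scene" or "top"; returns a dict with "img" (400x640x3 uint8, red, green, blue), "depth" (400x640 float32, m along the optical axis (not along the pixel's ray), 0 where there is no reading), "fx", "fy", "cx", "cy" (pixels), "camera_from_world" (4x4, takes a point from world to camera coordinates). Camera axes: x right, y up, looking along -z (the intrinsics and any distortion apply to the point x, -y, -z); pixel columns grow to the right and rows downward; lengths in m; the calibration is good to about 2 mm. A picture is of the moment at which its call begins.
- bot.hand_in(): hands the job in; it is judged then, once.
Trained networks look in a picture, given as the dict that the camera call returned (one of the last four; its "shot" number tells which), for a name from the list of things; names that differ only in an ending like _2 or _b are one class to them, and where a whole thing is asked for, a point or a joint stands for the part that bears it (a point fixed in the world has none). Each returns a list of dicts, best first, with "confidence" (0 to 1); they miss things now and then, are a little off and sometimes report something else, mostly with a low value. They report only what shows in the picture. A call takes as long as a camera call. They do not tell look-alikes from the thing itself.
- bot.masks_of(picture, query): "mask" (400x640 bool, what is visible of it).
- bot.landmark_of(picture, query): "xyz" ([x, y, z] in m, in world coordinates, good to about 4 mm: a listed point, or the origin of a listed thing).
The state is a dict: "t": time; "q": joint angles; "joint_vel": joint speeds; "joint_torque": joint torques, N m; "eef_pos": TCP position; "tool_rot": TCP orientation; "contact_force": force on the tool from outside, world axes, zero at the start; "torque": the same for the moment, N m; "gripper_width": opening from 0.0 (shut) to 1.0 (fully open); "grasp_force": force on a finger pad.
Only numpy, scipy, OpenCV 4.12 (cv2) and the standard library are available. Lean on these libraries where they do the work, as an engineer would, in place of code of your own. Each camera call takes 0.05 s, during which the arm holds its last target. There are 200 camera calls.

## Task

Get the skewer grill going: first slide the air damper, leading edge first, into the slot at the end of the grill until its yellow line is level with the grill's outer face. Then lay every vegetable skewer from the prep board across the two rails, level and squarely, pieces hanging in the gap and not touching the rails, handles sticking out on the robot's side, with a clear finger's width between neighbours; and only when all are on, push the damper in until its red line is level with the outer face. Leave the seasoning shaker and salt jar alone.

Things in the scene. Friction and masses are not known exactly. Their poses are not given: they have to be found in the camera images.
- grill: fixed steel trough grill; origin on the counter under its centre, z up. Two flat-topped rails 290 mm long along its y, 20 mm wide, top 90 mm above the counter, at x -80..-60 mm (robot's side) and +60..+80 mm; in the 120 mm gap a lava-stone bed, its firm top 45 mm up, stones drawn to 60. Red end walls, 75 mm high, outer faces at y -145 and +145 mm. Yaw varies
- slot (a point): middle of the mouth of the damper slot, at counter level in the outer face of the end wall at grill y -145 mm (axes as the grill). Slot 66 mm wide (grill x), 12 mm high from the counter up, running straight in along grill +y; the damper slides in it flat on the counter
- damper_tip (a point): middle of the leading edge, underside, of the air damper: a loose flat aluminium blade 170 x 56 x 4 mm, 150 g, flat on the counter; x points along the blade out of the leading edge (the way it is pushed in), z up. On top a yellow line 40 mm and a red line 80 mm behind the leading edge. It slides with ordinary friction and stays where left
- damper_grip (a point): grip point on the damper's upright black handle, 35 mm above the blade's underside, 155 mm behind the leading edge, same axes. Handle 14 mm thick (blade y), 30 mm long (blade x), top 56 mm above the underside
- skewer1_mid (a point): centre of a vegetable skewer (red, green and yellow pieces; 3 or 4 skewers are present). x from handle to point. Pieces form a firm square bar 84 x 24 x 24 mm centred here (balance within 10 mm); a flat steel blade 10 mm wide (y), 4 mm thick, runs through at this height from 110 mm behind to 125 mm ahead. 90 g. Starts on the prep board, pieces on the board, this point 24 mm above the counter
- skewer1_handle (a point): centre of that skewer's round dark wooden handle, 125 mm behind skewer1_mid, 50 mm long, 16 mm across
- skewer2_mid (a point): centre of a vegetable skewer (green, white and red pieces; 3 or 4 skewers are present). x from handle to point. Pieces form a firm square bar 84 x 24 x 24 mm centred here (balance within 10 mm); a flat steel blade 10 mm wide (y), 4 mm thick, runs through at this height from 110 mm behind to 125 mm ahead. 90 g. Starts on the prep board, pieces on the board, this point 24 mm above the counter
- skewer2_handle (a point): centre of that skewer's round dark wooden handle, 125 mm behind skewer2_mid, 50 mm long, 16 mm across
- skewer3_mid (a point): centre of a vegetable skewer (yellow, red and white pieces; 3 or 4 skewers are present). x from handle to point. Pieces form a firm square bar 84 x 24 x 24 mm centred here (balance within 10 mm); a flat steel blade 10 mm wide (y), 4 mm thick, runs through at this height from 110 mm behind to 125 mm ahead. 90 g. Starts on the prep board, pieces on the board, this point 24 mm above the counter
- skewer3_handle (a point): centre of that skewer's round dark wooden handle, 125 mm behind skewer3_mid, 50 mm long, 16 mm across
- skewer4_mid (a point): centre of a vegetable skewer (white, green, yellow and red pieces; 3 or 4 skewers are present). x from handle to point. Pieces form a firm square bar 84 x 24 x 24 mm centred here (balance within 10 mm); a flat steel blade 10 mm wide (y), 4 mm thick, runs through at this height from 110 mm behind to 125 mm ahead. 90 g. Starts on the prep board, pieces on the board, this point 24 mm above the counter
- skewer4_handle (a point): centre of that skewer's round dark wooden handle, 125 mm behind skewer4_mid, 50 mm long, 16 mm across
- board: fixed tan prep board with a black border line, 300 x 250 x 12 mm; origin on the counter under its centre, the skewers lie side by side on it
- shaker_mid (a point): middle of an amber glass seasoning shaker, 44 mm across, 95 mm tall, standing on the counter; a bystander to leave alone
- salt_jar_mid (a point): middle of a clear salt jar with black lid, 56 mm across, 80 mm tall, standing on the counter; a bystander to leave alone
Things that resemble listed ones, but are neither listed nor needed, are in the scene too. Leave any orange or purple look-alike of the part that bears damper_tip alone.

How it is judged:
By the outcome, as a careful person would: the job done as asked, in the order asked, and still so for the second after the job is handed in, with the robot touching nothing.
Of skewer1, skewer2, skewer3, skewer4 only 3 to 4 are there at a start; the rules pass over those that are not, and their reading is None.
At some moment in a run one of damper may be knocked a few centimetres aside while the robot is not near it.
Once in a run the grip may slacken for a moment while it holds something.
It also fails if it takes over 210 s, if anything falls off the work surface, if the arm or the gripper's body presses on something with over 40 N, if the wrist force passes 120 N, or if a joint passes its speed limit or range.

## Working session

There is one attempt and no reset: what is moved stays moved. The work goes in short steps, Python scripts to look and compute and a tool call to move; the robot and the scene stay as the last step left them, time stands still between calls to the robot, and variables do not carry over. Pictures are saved under pics/ and viewed, at most 14 in all, crops included, and the job is handed in when it is done.

Besides the shell and the picture viewer there is one more tool, called after ">>>" in YAML: its name, and indented under it one key for each argument. send_rows: Moves the arm, as the interface text tells. Its arguments: {"type":"object","properties":{"deltas":{"type":"string"},"claw":{"type":"number"},"force":{"type":"number"}},"required":["deltas"]}

```bash
ls; mkdir -p pics; cat > h.py <<'E'
import numpy as np, cv2
from station import bot
def save(p,n,crop=None,s=1):
    im=p["img"][:,:,::-1]
    if crop: im=im[crop[1]:crop[3],crop[0]:crop[2]]
    cv2.imwrite("pics/"+n,cv2.resize(im,None,fx=s,fy=s,interpolation=cv2.INTER_CUBIC))
def pix(p,X):
    c=p["camera_from_world"]@np.r_[X,1]
    return np.array([p["cx"]+p["fx"]*c[0]/-c[2],p["cy"]-p["fy"]*c[1]/-c[2]])
def world(p,u,v,z=None):
    """pixel to world, on plane z or by depth"""
    T=np.linalg.inv(p["camera_from_world"])
    d=np.array([(u-p["cx"])/p["fx"],-(v-p["cy"])/p["fy"],-1])
    if z is None: return (T@np.r_[d*p["depth"][int(round(v)),int(round(u))],1])[:3]
    o=T[:3,3]; r=T[:3,:3]@d
    return o+r*(z-o[2])/r[2]
E
python3 - <<'E'
from h import *
o=bot.get_obs(); print(o)
for n in("scene","top"):
    p=bot.read_camera(n); save(p,n+"0.png")
    print(n,p["fx"],p["cx"],p["cy"],np.linalg.inv(p["camera_from_world"]).round(3).tolist())
    for q in "grill slot damper_tip damper_grip skewer1_mid skewer1_handle skewer2_mid skewer2_handle skewer3_mid skewer3_handle skewer4_mid skewer4_handle board shaker_mid salt_jar_mid".split():
        for r in bot.landmark_of(p,q): print(q,np.round(r["xyz"],3),round(r["confidence"],2),pix(p,r["xyz"]).round())
E
```

```text
pics
{'t': 0.0, 'q': array([-1.29412641,  0.47780247,  0.02232803,  1.55647876, -0.01147264,
        1.10929361, -0.08308243]), 'joint_vel': array([ 0.00125722, -0.00120911, -0.00073408,  0.00091061,  0.00022356,
       -0.00031767, -0.00086526]), 'joint_torque': array([ 1.87132387e-04, -5.96462417e+01,  1.60759930e+00, -2.81197375e+01,
        1.24140125e-02,  9.21385858e-03,  1.19085780e-05]), 'eef_pos': array([0.25315138, 0.625094  , 0.23831237]), 'tool_rot': array([-9.93542701e-05,  1.91170133e-01,  9.81556479e-01, -9.21699594e-04]), 'contact_force': array([-0.34098739,  0.33037164, -0.27192271]), 'torque': array([ 0.01877674,  0.0483017 , -0.03594644]), 'grasp_force': 0.0, 'gripper_width': 1.0007110287203784}
scene 466.6561377504435 312.0766039299973 204.63753491781745 [[0.228, -0.59, 0.775, 1.346], [0.974, 0.141, -0.179, -0.22], [-0.003, 0.795, 0.606, 0.744], [0.0, 0.0, 0.0, 1.0]]
slot [ 0.567  0.098 -0.   ] 0.76 [368. 241.]
damper_tip [0.273 0.168 0.001] 0.84 [359. 171.]
damper_tip [ 0.692 -0.038  0.003] 0.66 [326. 289.]
damper_tip [ 0.424  0.396 -0.   ] 0.6 [455. 190.]
damper
[... 1769 characters left out ...]
0.028] 0.95 [482. 196.]
skewer2_handle [ 0.356 -0.379  0.025] 0.79 [469. 244.]
skewer2_handle [ 0.39  -0.263  0.023] 0.46 [422. 228.]
skewer3_mid [ 0.494 -0.351  0.022] 0.74 [457. 187.]
skewer3_handle [ 0.368 -0.328  0.026] 0.92 [448. 238.]
skewer4_mid [ 0.512 -0.287  0.022] 0.57 [431. 179.]
skewer4_handle [ 0.388 -0.264  0.024] 0.72 [422. 229.]
skewer4_handle [0.729 0.057 0.049] 0.63 [294.  87.]
skewer4_handle [ 0.566  0.102 -0.004] 0.55 [275. 156.]
board [ 0.487 -0.311 -0.002] 0.84 [438. 191.]
board [ 0.686 -0.033 -0.004] 0.65 [330. 111.]
shaker_mid [0.733 0.061 0.049] 0.82 [292.  86.]
salt_jar_mid [ 0.399 -0.013  0.04 ] 0.83 [320. 223.]
salt_jar_mid [ 0.475 -0.41   0.025] 0.26 [481. 195.]
```

View pics/top0.png

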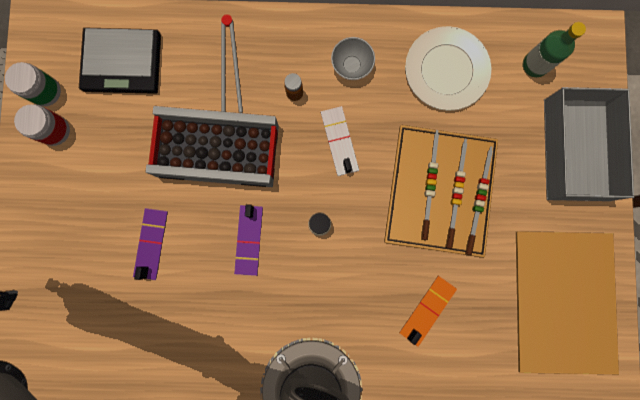

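View pics/scene0.png

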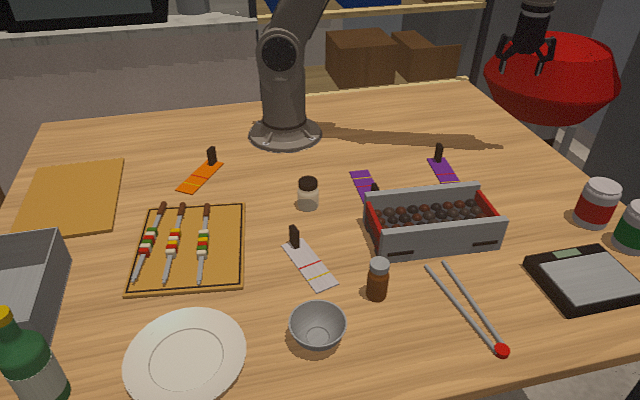

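Top view: the aluminium (white/silver) damper is at about (340,140), with its leading edge at (333,109) and handle at (347,165). The things it could be mistaken for are purple at (150,243) and (248,240), and orange at (428,310). Three skewers are on the bordered board at (431,180), (458,187) and (482,195). The grill is at (215,147), with its slot end at (275,156). I pick the silver blade; next I measure it and crop in close to check.

```bash
cat >> h.py <<'E'
def cloud(p):
    v,u=np.mgrid[0:400,0:640]; d=p["depth"]
    T=np.linalg.inv(p["camera_from_world"])
    P=np.stack([(u-p["cx"])/p["fx"]*d,-(v-p["cy"])/p["fy"]*d,-d],-1)
    W=P@T[:3,:3].T+T[:3,3]; W[d==0]=np.nan
    return W
def onplane(p,mask,z):
    v,u=np.nonzero(mask); return np.array([world(p,a,b,z)[:2] for a,b in zip(u,v)])
def pca(X):
    c=X.mean(0); _,_,V=np.linalg.svd(X-c,full_matrices=False); a=V[0]*np.sign(V[0][0]); return c,np.degrees(np.arctan2(a[1],a[0]))
def rect(X): return cv2.minAreaRect((X*1000).astype(np.float32))
def head(o):
    "heading (deg) of tool y and tool x in world"
    w,x,y,z=o["tool_rot"]; 
    return np.degrees(np.arctan2(1-2*(x*x+z*z),2*(x*y-w*z)))
def plan(pos,yh):
    "delta in tool axes to put the TCP at pos with tool y heading yh (deg, mod 180)"
    from scipy.spatial.transform import Rotation as R
    o=bot.get_obs(); w,x,y,z=o["tool_rot"]; M=R.from_quat([x,y,z,w]).as_matrix()
    d=M.T@(np.array(pos)-o["eef_pos"]); s=-((yh-head(o)+90)%180-90)
    print("eef",o["eef_pos"].round(4),"head",head(o).round(1),"q7",o["q"][6].round(2),"w",round(o["gripper_width"],3),"t",round(o["t"],2))
    print("DELTA",d.round(4),"spin",round(s,1),"or",round(s-180*np.sign(s),1),"rows",np.ceil(np.linalg.norm(d)/.05),np.ceil(abs(s)/8.59))
E
python3 - <<'E'
from h import *
p=bot.read_camera("top"); W=cloud(p); save(p,"c1.png",(300,90,380,190),5)
im=p["img"].astype(int)
# damper: bright, unsaturated in ROI
roi=np.zeros((400,640),bool); roi[100:180,315:362]=1
for q in["damper_tip"]:
    for r in bot.masks_of(p,q):
        m=r["mask"]; v,u=np.nonzero(m); print(q,round(r["confidence"],2),u.mean().round(),v.mean().round(),m.sum())
        if 300<u.mean()<370:
            z=W[...,2]; mm=m&(z<0.012); X=onplane(p,mm,.004); print(rect(X),pca(X))
for q in["skewer2_mid","skewer3_mid","skewer4_mid","skewer1_mid"]:
    for r in bot.masks_of(p,q):
        m=r["mask"]; X=onplane(p,m,.024); print(q,round(r["confidence"],2),m.sum(),rect(X),pca(X))
g=(abs(W[...,2]-.09)<.006)&(W[...,1]>.05)&(W[...,1]<.42)&(W[...,0]>.45)&(W[...,0]<.7)
n,l,st,c=cv2.connectedComponentsWithStats(g.astype(np.uint8))
for i in range(1,n):
    if st[i,4]>100: X=onplane(p,l==i,.09); print("rail",st[i],rect(X),pca(X))
E
```

```text
damper_tip 0.83 339.0 140.0 1488
((609.5050659179688, -57.67511749267578), (172.6995086669922, 57.81608200073242), 15.694517135620117) (array([ 0.61361927, -0.05685971]), np.float64(15.455490756490688))
damper_tip 0.8 150.0 243.0 1726
damper_tip 0.73 427.0 311.0 1592
damper_tip 0.67 248.0 240.0 1612
skewer2_mid 0.9 640 ((461.76409912109375, -405.6019592285156), (26.513986587524414, 264.68304443359375), 78.15228271484375) (array([ 0.46525878, -0.40614916]), np.float64(-12.70727406442483))
skewer2_mid 0.29 673 ((498.99676513671875, -285.49273681640625), (25.334693908691406, 271.3072509765625), 84.78781127929688) (array([ 0.49699696, -0.28426206]), np.float64(-6.676865681772788))
skewer3_mid 0.8 713 ((478.04388427734375, -351.4289855957031), (26.868200302124023, 266.7640075683594), 82.55731964111328) (array([ 0.47067305, -0.34939105]), np.float64(-9.033102135719798))
skewer3_mid 0.55 1441 ((604.4021606445312, -57.488006591796875), (166.8422393798828, 56.376224517822266), 15.87906265258789) (array([ 0.60470823, -0.05787229]), np.float64(16.269768220137816))
skewer4_mid 0.84 569 ((496.1950378417969, -284.9492492675781), (22.52086639404297, 261.1405334472656), 82.07999420166016) (array([ 0.47874873, -0.28275207]), np.float64(-6.7511936691849))
skewer1_mid 0.64 679 ((497.76422119140625, -284.90399169921875), (25.986770629882812, 268.9000244140625), 83.98424530029297) (array([ 0.49609279, -0.28423541]), np.float64(-6.6377906553534185))
rail [ 153  106  123   19 1057] ((645.1116333007812, 241.13150024414062), (289.57818603515625, 21.791757583618164), 86.37173461914062) (array([0.64541327, 0.24135146]), np.float64(86.34954825894663))
rail [ 145  164  126   19 1074] ((505.7563781738281, 249.98358154296875), (290.23089599609375, 21.226259231567383), 86.41866302490234) (array([0.50617559, 0.25053716]), np.float64(86.40150230731189))
```

View pics/c1.png

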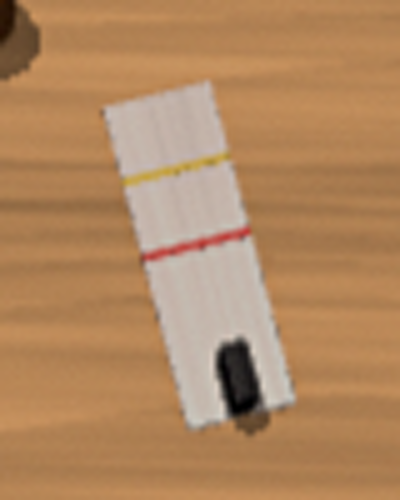

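The crop confirms the silver blade: yellow line near its leading edge, red line behind that, black handle at the tail. I'll move above the handle first.

```bash
python3 -c "
from h import *
plan([.542,-.0765,.2],105.7)"
```

```text
eef [0.2533 0.6257 0.2393] head 68.0 q7 -0.08 w 1.0 t 1.9
DELTA [-0.5311 -0.5425  0.0393] spin -37.7 or 142.3 rows 16.0 5.0
```

>>> send_rows:
  deltas: "-0.033 -0.034 0.002 0; -0.066 -0.068 0.005 0; -0.1 -0.102 0.007 0; -0.133 -0.136 0.01 0; -0.133 -0.136 0.01 0"
  claw: 0.5

```text
t: 2.4
eef_pos: [0.3296, 0.4425, 0.2291]
tool_rot: [0.001, 0.196, 0.981, -0.002]
contact_force: [-0.1, 0.2, -0.1]
gripper_width: 0.503
grasp_force: 0.0
```

>>> send_rows:
  deltas: "-0.033 -0.034 0.002 0; -0.066 -0.068 0.005 0; -0.1 -0.102 0.007 0; -0.133 -0.136 0.01 0; -0.133 -0.136 0.01 0"

```text
t: 2.9
eef_pos: [0.4002, 0.2673, 0.2192]
tool_rot: [0.0, 0.196, 0.981, -0.001]
contact_force: [0.9, 1.3, 0.4]
gripper_width: 0.5
grasp_force: 0.0
```

>>> send_rows:
  deltas: "-0.033 -0.034 0.002 0; -0.066 -0.068 0.005 0; -0.1 -0.102 0.007 0; -0.133 -0.136 0.01 0; -0.133 -0.136 0.01 0"

```text
t: 3.4
eef_pos: [0.472, 0.0918, 0.2095]
tool_rot: [0.001, 0.196, 0.981, -0.001]
contact_force: [-0.2, 0.6, 0.4]
gripper_width: 0.5
grasp_force: 0.0
```

>>> send_rows:
  deltas: "-0.033 -0.034 0.002 0; -0.066 -0.068 0.005 0; -0.1 -0.102 0.007 0; -0.133 -0.136 0.01 0; -0.133 -0.136 0.01 0"

```text
t: 3.9
eef_pos: [0.5439, -0.0845, 0.1995]
tool_rot: [0.001, 0.195, 0.981, -0.002]
contact_force: [0.2, 0.8, -0.2]
gripper_width: 0.5
grasp_force: 0.0
```

>>> send_rows:
  deltas: "0 0 0 8; 0 0 0 16; 0 0 0 24; 0 0 0 32; 0 0 0 40"

```text
t: 4.4
eef_pos: [0.5426, -0.0764, 0.1993]
tool_rot: [-0.0, 0.517, 0.856, 0.0]
contact_force: [0.6, -0.3, 0.3]
gripper_width: 0.5
grasp_force: 0.0
```

>>> send_rows:
  deltas: "0 0 0 8; 0 0 0 16; 0 0 0 24; 0 0 0 32; 0 0 0 40"

```text
t: 4.9
eef_pos: [0.5427, -0.0764, 0.1993]
tool_rot: [-0.0, 0.779, 0.627, 0.0]
contact_force: [-0.2, -1.0, 0.0]
gripper_width: 0.501
grasp_force: 0.0
```

>>> send_rows:
  deltas: "0 0 0 8; 0 0 0 16; 0 0 0 24; 0 0 0 32; 0 0 0 40"

```text
t: 5.4
eef_pos: [0.5427, -0.0763, 0.1993]
tool_rot: [-0.0, 0.946, 0.323, 0.0]
contact_force: [-0.6, 0.5, -0.4]
gripper_width: 0.497
grasp_force: 0.0
```

>>> send_rows:
  deltas: "0 0 0 8; 0 0 0 16; 0 0 0 22.3; 0 0 0 22.3; 0 0 0 22.3"

```text
t: 5.9
eef_pos: [0.5425, -0.0771, 0.1992]
tool_rot: [-0.0, 0.99, 0.138, -0.0]
contact_force: [-0.5, -0.9, 0.0]
gripper_width: 0.504
grasp_force: 0.0
```

```bash
python3 -c "
from h import *
plan([.542,-.0765,.024],105.7)
p=bot.read_camera('scene')
for r in bot.landmark_of(p,'damper_grip'): print(r)"
```

```text
eef [ 0.5425 -0.0771  0.1992] head -74.1 q7 -0.81 w 0.504 t 5.9
DELTA [-0.0003 -0.0007  0.1752] spin 0.2 or -179.8 rows 4.0 1.0
{'xyz': [0.2716, 0.4073, 0.0361], 'confidence': 0.95}
{'xyz': [0.1353, -0.2431, 0.0357], 'confidence': 0.86}
{'xyz': [0.429, 0.164, 0.0333], 'confidence': 0.84}
{'xyz': [0.5413, -0.0748, 0.0353], 'confidence': 0.73}
```

>>> send_rows:
  deltas: "0 0 0.045 0; 0 0 0.09 0; 0 0 0.13 0; 0 0 0.16 0; 0 0 0.174 0"

```text
t: 6.5
eef_pos: [0.5408, -0.0778, 0.0229]
tool_rot: [-0.001, 0.991, 0.137, -0.002]
contact_force: [0.3, 0.9, 0.3]
gripper_width: 0.498
grasp_force: 0.0
```

>>> send_rows:
  deltas: "0 0 0 0; 0 0 0 0; 0 0 0 0; 0 0 0 0; 0 0 0 0"
  claw: 0
  force: 60

```text
t: 7.0
eef_pos: [0.543, -0.0781, 0.0264]
tool_rot: [-0.0, 0.991, 0.136, 0.001]
contact_force: [-1.6, 1.2, 5.8]
gripper_width: 0.151
grasp_force: 61.4
```

>>> send_rows:
  deltas: "0 0 0 0; 0 0 0 0; 0 0 0 0; 0 0 -0.002 0; 0 0 -0.004 0"

```text
t: 7.5
eef_pos: [0.5422, -0.0781, 0.0295]
tool_rot: [-0.0, 0.991, 0.136, 0.0]
contact_force: [0.3, 0.1, -1.5]
gripper_width: 0.156
grasp_force: 60.3
```

```bash
python3 -c "
from h import *
u=np.array([np.sin(np.radians(3.6)),np.cos(np.radians(3.6))])
S=np.array([.5754,.2456])-.145*u
g=S-u*(.155+.02); print(S,g)
plan([*g,.027],176.4)"
```

```text
[0.56629537 0.10088612] [ 0.55530703 -0.07376855]
eef [ 0.5422 -0.0781  0.0295] head -74.3 q7 -0.61 w 0.156 t 7.5
DELTA [ 0.0138 -0.0007  0.0025] spin -70.7 or 109.3 rows 1.0 9.0
```

>>> send_rows:
  deltas: "0.003 0 0 -7; 0.006 0 0 -14; 0.009 0 0 -21; 0.012 0 0 -28; 0.0138 -0.0007 0 -35"

```text
t: 8.0
eef_pos: [0.5555, -0.0739, 0.0294]
tool_rot: [0.0, 0.903, 0.43, -0.0]
contact_force: [0.3, -0.1, -2.2]
gripper_width: 0.159
grasp_force: 60.2
```

>>> send_rows:
  deltas: "0 0 0 -7; 0 0 0 -14; 0 0 0 -21; 0 0 0 -28; 0 0 0 -35.7"

```text
t: 8.5
eef_pos: [0.5552, -0.074, 0.0293]
tool_rot: [0.0, 0.727, 0.686, -0.0]
contact_force: [-0.1, -0.2, -0.9]
gripper_width: 0.155
grasp_force: 60.2
```

>>> send_rows:
  deltas: "0 0 0 0; 0 0 0.002 0; 0 0 0.0035 0; 0 0 0.0035 0"

```text
t: 8.9
eef_pos: [0.5554, -0.074, 0.0264]
tool_rot: [-0.0, 0.73, 0.683, 0.0]
contact_force: [-2.8, 0.3, 8.4]
gripper_width: 0.153
grasp_force: 61.7
```

```bash
cat >> h.py <<'E'
C=np.array([.5754,.2456]); YAW=-3.62
gy=np.array([np.sin(np.radians(-YAW)),np.cos(np.radians(YAW))]); gx=np.array([gy[1],-gy[0]])
def togrill(X): d=np.asarray(X)[:2]-C; return np.array([d@gx,d@gy])*1000
def damper(name):
    p=bot.read_camera(name); W=cloud(p)
    for r in bot.masks_of(p,"damper_tip"):
        m=r["mask"]&(W[...,2]<.012); 
        if m.sum()<200: continue
        h=cv2.cvtColor(p["img"],cv2.COLOR_RGB2HSV)
        med=np.median(h[m],0)
        X=onplane(p,m,.004); c,a=pca(X)
        if med[1]>90: continue
        yl=m&(h[...,1]>110)&(abs(h[...,0].astype(int)-26)<9); rd=m&(h[...,1]>110)&((h[...,0]<10)|(h[...,0]>170))
        L=lambda k: togrill(onplane(p,k,.004).mean(0)).round(1) if k.sum()>3 else None
        print(name,"damper grill-xy",togrill(c).round(1),"ang rel",round((a-90-YAW+90)%180-90,1),rect(np.array([togrill(x) for x in X])/1000),"yellow",L(yl),"red",L(rd))
    return p
E
python3 -c "
from h import *
p=damper('top'); save(p,'d1.png',(230,120,390,220),5)
o=bot.get_obs();print(o['eef_pos'],head(o),togrill(o['eef_pos']))"
```

```text
top damper grill-xy [   1.  -199.2] ang rel 21.3 ((-0.9621467590332031, -202.93234252929688), (52.801265716552734, 69.70182037353516), 0.05577041953802109) yellow [   1.  -206.2] red None
[ 0.5553399  -0.07395259  0.02639806] -3.8168962189512756 [ 1.56125671e-01 -3.20181580e+02]
```

View pics/d1.png

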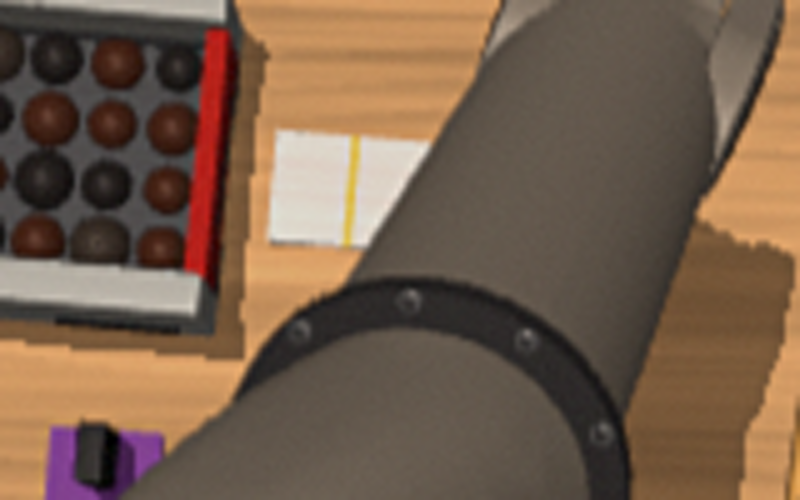

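The blade lines up with the slot: yellow line at crop (352,190), leading edge 21 mm short of the wall. I'll push it in about 61 mm.

>>> send_rows:
  deltas: "0.008 0 0 0; 0.016 0 0 0; 0.024 0 0 0; 0.032 0 0 0; 0.04 0 0 0"

```text
t: 9.5
eef_pos: [0.5588, -0.0349, 0.0264]
tool_rot: [0.001, 0.73, 0.683, 0.0]
contact_force: [0.0, -5.6, 6.8]
gripper_width: 0.153
grasp_force: 61.4
```

>>> send_rows:
  deltas: "0.007 0 0 0; 0.013 0 0 0; 0.018 0 0 0; 0.018 0 0 0; 0.018 0 0 0"

```text
t: 10.0
eef_pos: [0.5601, -0.0159, 0.0264]
tool_rot: [0.001, 0.73, 0.684, 0.001]
contact_force: [-0.7, -2.7, 5.3]
gripper_width: 0.154
grasp_force: 61.6
```

```bash
python3 -c "
from h import *
p=damper('top'); p=damper('scene')
o=bot.get_obs();print(o['eef_pos'],head(o),togrill(o['eef_pos']),o['contact_force'])"
```

```text
[ 0.56001625 -0.01589769  0.02640377] -3.7355609110957277 [   1.15761776 -261.94725338] [-0.31442641 -1.68223038  6.28147435]
```

>>> send_rows:
  deltas: "0.0025 0 0 0; 0.0025 0 0 0; 0.0025 0 0 0"

```text
t: 10.5
eef_pos: [0.5601, -0.0141, 0.0264]
tool_rot: [0.001, 0.73, 0.683, 0.0]
contact_force: [-0.7, -4.1, 6.6]
gripper_width: 0.156
grasp_force: 61.5
```

>>> send_rows:
  deltas: "0 0 0 0; 0 0 0 0; 0 0 0 0; 0 0 0 0"
  claw: 0.45

```text
t: 10.9
eef_pos: [0.5591, -0.013, 0.0256]
tool_rot: [-0.0, 0.729, 0.684, -0.0]
contact_force: [0.3, -0.3, 0.7]
gripper_width: 0.451
grasp_force: 0.0
```

>>> send_rows:
  deltas: "0 0 -0.04 0; 0 0 -0.08 0; 0 0 -0.12 0; -0.04 0 -0.14 0; -0.09 0 -0.14 0"

```text
t: 11.4
eef_pos: [0.5563, -0.1015, 0.1691]
tool_rot: [0.002, 0.727, 0.686, 0.003]
contact_force: [0.8, -1.5, -0.3]
gripper_width: 0.453
grasp_force: 0.0
```

>>> send_rows:
  deltas: "-0.05 0 0 0; -0.1 0 0 0; -0.15 0 0 0; -0.18 0 0 0; -0.18 0 0 0"

```text
t: 11.9
eef_pos: [0.54, -0.2891, 0.1662]
tool_rot: [0.001, 0.732, 0.681, -0.001]
contact_force: [-0.8, -0.5, 0.7]
gripper_width: 0.452
grasp_force: 0.0
```

```bash
python3 -c "
from h import *
p=damper('top'); save(p,'e1.png',(250,100,350,200),6); p=damper('scene');save(p,'e2.png',(290,160,440,280),5)
for x in(-28,28): print(pix(p,[*(C+gx*x/1000-.145*gy),.004]))
o=bot.get_obs();print(o['eef_pos'],head(o))"
```

```text
top damper grill-xy [   0.4 -205.7] ang rel -0.8 ((-0.19675254821777344, -211.3642120361328), (59.37531661987305, 134.42556762695312), 0.8410951495170593) yellow [   2.4 -146.3] red [   3.  -186.1]
scene damper grill-xy [   5.1 -202.4] ang rel 5.7 ((2.5467090606689453, -207.55386352539062), (135.0312957763672, 60.15688705444336), 89.97061157226562) yellow [   0.2 -156. ] red [   1.3 -192.3]
[366.51571462 232.06501108]
[372.69720606 247.51213018]
[ 0.54241593 -0.28114811  0.16542488] -3.5390500274939285
```

View pics/e1.png

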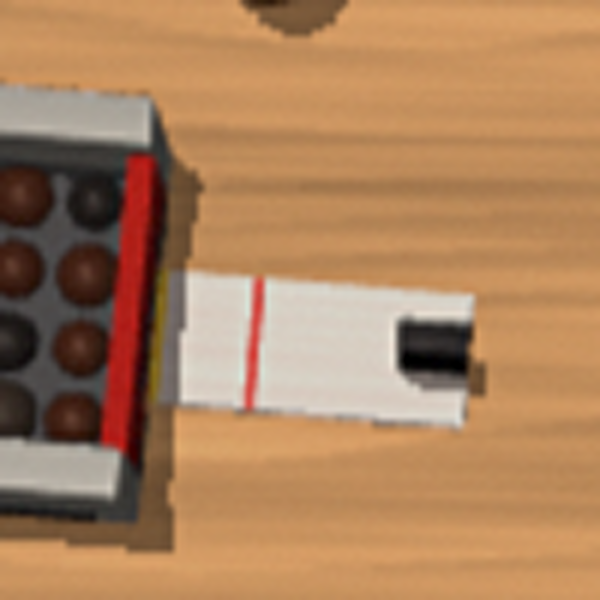

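The yellow line is level with the wall (crop (158,340)) and the blade is straight. I'll clear the view and measure the skewers precisely.

>>> send_rows:
  deltas: "0.05 0 0 0; 0.1 0 0 0; 0.15 0 0 0; 0.2 0 0 0; 0.2 0 0 0"

```text
t: 12.6
eef_pos: [0.5556, -0.0719, 0.1651]
tool_rot: [-0.002, 0.724, 0.69, 0.001]
contact_force: [0.8, -0.9, -0.4]
gripper_width: 0.446
grasp_force: 0.0
```

```bash
cat >> h.py <<'E'
def skewers(p,lo,hi,roi):
    W=cloud(p); x0,x1,y0,y1=roi
    b=(W[...,2]>lo)&(W[...,2]<hi)&(W[...,0]>x0)&(W[...,0]<x1)&(W[...,1]>y0)&(W[...,1]<y1)
    n,l,st,c=cv2.connectedComponentsWithStats(b.astype(np.uint8),connectivity=8)
    for i in range(1,n):
        if st[i,4]>40:
            X=W[l==i]; cc,a=pca(X[:,:2]); print("bar",st[i].tolist(),np.round(rect(X[:,:2]),1) if 0 else rect(X[:,:2]),"mean",cc.round(4),"yaw",a.round(1),"z",np.median(X[:,2]).round(4))
E
python3 -c "
from h import *
p=bot.read_camera('top'); skewers(p,.029,.05,(.3,.65,-.47,-.2))
for q in['skewer2_mid','skewer3_mid','skewer4_mid']:
    for r in bot.masks_of(p,q)[:2]:
        X=onplane(p,r['mask'],.024); print(q,rect(X),pca(X))
    print([r['xyz'] for r in bot.landmark_of(p,q)])
    print([r['xyz'] for r in bot.landmark_of(p,q.replace('mid','handle'))])
"
```

```text
bar [425, 162, 13, 44, 323] ((500.5097351074219, -284.0834655761719), (25.12782859802246, 107.1968765258789), 84.46414947509766) mean [ 0.5096 -0.2843] yaw -7.2 z 0.036
bar [451, 169, 15, 36, 317] ((494.367431640625, -351.0868225097656), (23.176559448242188, 88.34446716308594), 81.12532043457031) mean [ 0.4926 -0.3504] yaw -9.2 z 0.0363
bar [474, 178, 16, 35, 314] ((475.04034423828125, -406.97271728515625), (25.067752838134766, 83.79499816894531), 76.35425567626953) mean [ 0.4757 -0.4063] yaw -12.4 z 0.0367
bar [422, 218, 8, 22, 103] ((389.3268737792969, -271.1511535644531), (14.841318130493164, 50.851478576660156), 79.22509765625) mean [ 0.388  -0.2705] yaw -8.2 z 0.0327
bar [446, 227, 9, 21, 114] ((370.5948181152344, -331.6457214355469), (15.615217208862305, 49.87541198730469), 82.56817626953125) mean [ 0.3708 -0.3314] yaw -8.5 z 0.0325
bar [467, 233, 9, 22, 114] ((355.1581115722656, -379.8780517578125), (14.772768020629883, 51.47599411010742), 75.39468383789062) mean [ 0.355  -0.3797] yaw -11.5 z 0.0331
skewer2_mid ((463.03662109375, -405.85711669921875), (28.045005798339844, 273.1797790527344), 77.70367431640625) (array([ 0.45921098, -0.40491044]), np.float64(-12.537355987602902))
[[0.4736, -0.4092, 0.025]]
[[0.3567, -0.3798, 0.0254]]
skewer3_mid ((479.17584228515625, -350.6074523925781), (28.224733352661133, 270.7491760253906), 79.41928100585938) (array([ 0.4765274, -0.3498439]), np.float64(-9.280423986597672))
[[0.4901, -0.3485, 0.0232]]
[[0.368, -0.3267, 0.0298]]
skewer4_mid ((475.3541259765625, -349.2402038574219), (25.913122177124023, 256.8699645996094), 81.975830078125) (array([ 0.47357354, -0.34893534]), np.float64(-8.748206931802718))
skewer4_mid ((496.62310791015625, -285.1375427246094), (25.05858039855957, 265.9747009277344), 84.78780364990234) (array([ 0.49103058, -0.28342939]), np.float64(-6.627691136543056))
[[0.51, -0.2879, 0.0211], [0.5576, -0.0122, 0.0347]]
[[0.3874, -0.2669, 0.0225]]
```

```bash
python3 -c "
from h import *
plan([.511,-.2855,.15],83.2)"
```

```text
eef [ 0.5546 -0.0844  0.1658] head -3.7 q7 0.23 w 0.449 t 13.1
DELTA [-0.2036 -0.0304  0.0158] spin -86.9 or 93.1 rows 5.0 11.0
```

>>> send_rows:
  deltas: "-0.045 -0.007 0.004 0; -0.09 -0.014 0.008 0; -0.135 -0.02 0.012 0; -0.18 -0.027 0.0158 0; -0.2036 -0.0304 0.0158 0"

```text
t: 13.6
eef_pos: [0.509, -0.2896, 0.1498]
tool_rot: [0.0, 0.731, 0.682, -0.001]
contact_force: [-1.1, 0.7, 0.7]
gripper_width: 0.455
grasp_force: 0.0
```

>>> send_rows:
  deltas: "0 0 0 -8; 0 0 0 -16; 0 0 0 -24; 0 0 0 -32; 0 0 0 -40"

```text
t: 14.1
eef_pos: [0.5111, -0.2852, 0.1499]
tool_rot: [-0.0, 0.449, 0.893, -0.0]
contact_force: [0.3, -0.4, -0.8]
gripper_width: 0.454
grasp_force: 0.0
```

>>> send_rows:
  deltas: "0 0 0 -8; 0 0 0 -16; 0 0 0 -24; 0 0 0 -32; 0 0 0 -40"

```text
t: 14.6
eef_pos: [0.5111, -0.2852, 0.1499]
tool_rot: [-0.0, 0.117, 0.993, -0.0]
contact_force: [0.9, -0.1, 0.4]
gripper_width: 0.45
grasp_force: 0.0
```

>>> send_rows:
  deltas: "0 0 0 -6.9; 0 0 0 -6.9; 0 0 0 -6.9"

```text
t: 14.9
eef_pos: [0.5112, -0.2851, 0.1499]
tool_rot: [0.0, 0.061, 0.998, 0.0]
contact_force: [-0.3, -0.6, 0.3]
gripper_width: 0.454
grasp_force: 0.0
```

```bash
python3 -c "
from h import *
plan([.511,-.2855,.026],83.2)"
```

```text
eef [ 0.5112 -0.2851  0.1499] head 83.0 q7 1.94 w 0.454 t 14.9
DELTA [ 0.0002 -0.0005  0.1239] spin -0.2 or 179.8 rows 3.0 1.0
```

>>> send_rows:
  deltas: "0 0 0.035 0; 0 0 0.07 0; 0 0 0.1 0; 0 0 0.118 0; 0 0 0.1235 0"

```text
t: 15.4
eef_pos: [0.51, -0.284, 0.0243]
tool_rot: [-0.002, 0.06, 0.998, 0.001]
contact_force: [0.2, -0.9, -0.2]
gripper_width: 0.45
grasp_force: 0.0
```

>>> send_rows:
  deltas: "0 0 0 0; 0 0 0 0; 0 0 0 0; 0 0 0 0; 0 0 0 0"
  claw: 0
  force: 60

```text
t: 15.9
eef_pos: [0.5118, -0.2847, 0.0271]
tool_rot: [0.001, 0.059, 0.998, -0.0]
contact_force: [-0.8, -0.1, -1.5]
gripper_width: 0.263
grasp_force: 62.6
```

>>> send_rows:
  deltas: "0 0 0 0; 0 0 0 0; 0 0 -0.02 0; 0 0 -0.05 0; 0 0 -0.09 0"

```text
t: 16.4
eef_pos: [0.5101, -0.2839, 0.116]
tool_rot: [-0.002, 0.059, 0.998, 0.001]
contact_force: [-0.0, 0.5, -1.5]
gripper_width: 0.262
grasp_force: 64.7
```

>>> send_rows:
  deltas: "0 0 -0.04 0; 0 0 -0.08 0; 0 0 -0.08 0"

```text
t: 16.7
eef_pos: [0.5145, -0.2864, 0.2025]
tool_rot: [0.005, 0.059, 0.998, -0.002]
contact_force: [0.1, -0.4, -0.7]
gripper_width: 0.264
grasp_force: 64.9
```

```bash
python3 -c "
from h import *
p=C+.075*gy; print(p)
plan([*p,.195],YAW+90); print(bot.get_obs()['grasp_force'])"
```

```text
[0.58013542 0.32045036]
eef [ 0.5145 -0.2864  0.2025] head 83.2 q7 1.93 w 0.264 t 16.7
DELTA [0.0066 0.6104 0.0057] spin -3.2 or 176.8 rows 13.0 1.0
64.89665508270264
```

>>> send_rows:
  deltas: "0.001 0.03 0.01 0; 0.001 0.07 0.02 0; 0.001 0.11 0.03 0; 0.001 0.155 0.04 0; 0.001 0.2 0.047 0"

```text
t: 17.2
eef_pos: [0.5331, -0.0843, 0.1482]
tool_rot: [-0.001, 0.059, 0.998, 0.0]
contact_force: [0.8, 0.5, -1.2]
gripper_width: 0.265
grasp_force: 64.8
```

>>> send_rows:
  deltas: "0.001 0.042 0 0; 0.001 0.084 0 0; 0.001 0.126 0 0; 0.001 0.168 0 0; 0.001 0.21 0 0"

```text
t: 17.7
eef_pos: [0.5571, 0.1243, 0.1487]
tool_rot: [-0.001, 0.059, 0.998, -0.0]
contact_force: [0.8, -0.3, -1.1]
gripper_width: 0.265
grasp_force: 64.8
```

>>> send_rows:
  deltas: "0.001 0.042 0 0; 0.001 0.084 0 0; 0.001 0.126 0 -1; 0.001 0.165 0 -2; 0.001 0.1995 0 -3.2"

```text
t: 18.2
eef_pos: [0.5793, 0.3233, 0.1484]
tool_rot: [-0.001, 0.03, 1.0, -0.0]
contact_force: [0.2, -0.1, -1.3]
gripper_width: 0.256
grasp_force: 64.8
```

>>> send_rows:
  deltas: "0 0 0 0; 0 0 0 0; 0 0 0 0"

```text
t: 18.5
eef_pos: [0.5801, 0.3191, 0.1487]
tool_rot: [-0.0, 0.032, 0.999, -0.001]
contact_force: [-0.3, -0.4, -0.7]
gripper_width: 0.263
grasp_force: 64.9
```

```bash
python3 -c "
from h import *
p=C+.075*gy
plan([*p,.0955],YAW+90); print(bot.get_obs()['grasp_force'])
p=bot.read_camera('scene'); save(p,'f1.png',(330,80,570,260),3)"
```

```text
eef [0.5801 0.3191 0.1487] head 86.3 q7 0.92 w 0.263 t 18.5
DELTA [-0.      0.0015  0.0532] spin -0.0 or 180.0 rows 2.0 1.0
64.85755920410156
```

View pics/f1.png

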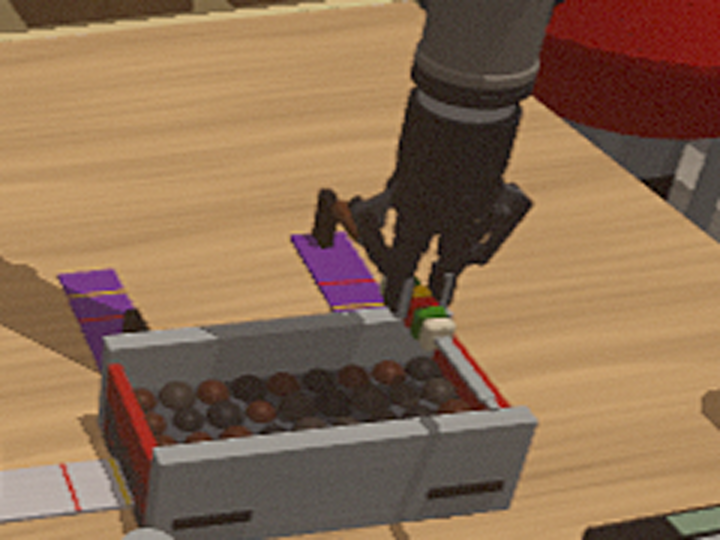

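The skewer is held level over the far end of the gap (crop (430,320)). I'll lower it onto the rails.

>>> send_rows:
  deltas: "0 0 0.02 0; 0 0 0.038 0; 0 0 0.048 0; 0 0 0.0525 0; 0 0 0.0525 0"

```text
t: 19.05
eef_pos: [0.5801, 0.3203, 0.0967]
tool_rot: [-0.0, 0.031, 1.0, -0.0]
contact_force: [0.2, 0.6, -1.4]
gripper_width: 0.264
grasp_force: 64.9
```

>>> send_rows:
  deltas: "0 0 0.0005 0; 0 0 0.001 0; 0 0 0.001 0; 0 0 0.001 0"

```text
t: 19.45
eef_pos: [0.5803, 0.3212, 0.0964]
tool_rot: [0.0, 0.031, 1.0, 0.0]
contact_force: [-0.2, 0.1, -0.8]
gripper_width: 0.26
grasp_force: 64.9
```

```bash
python3 -c "
from h import *
o=bot.get_obs(); print(o['eef_pos'],o['contact_force'],o['torque'])"
```

```text
[0.58026208 0.3211758  0.09639515] [-0.20101281  0.08944038 -0.75215623] [-0.02980907 -0.0625074   0.00363466]
```

>>> send_rows:
  deltas: "0 0 0.0005 0; 0 0 0.0008 0; 0 0 0.0012 0"

```text
t: 19.75
eef_pos: [0.5801, 0.3211, 0.0948]
tool_rot: [0.0, 0.031, 1.0, 0.0]
contact_force: [0.6, -0.1, -1.4]
gripper_width: 0.266
grasp_force: 64.9
```

>>> send_rows:
  deltas: "0 0 0.0005 0; 0 0 0.0005 0; 0 0 0.0005 0"

```text
t: 20.05
eef_pos: [0.5801, 0.3211, 0.0945]
tool_rot: [0.0, 0.031, 1.0, 0.0]
contact_force: [-0.4, -0.2, 1.9]
gripper_width: 0.262
grasp_force: 65.2
```

>>> send_rows:
  deltas: "0 0 0 0; 0 0 0 0; 0 0 0 0; 0 0 0 0; 0 0 0 0"
  claw: 0.45

```text
t: 20.55
eef_pos: [0.5801, 0.321, 0.0943]
tool_rot: [0.0, 0.031, 1.0, 0.0]
contact_force: [-0.1, -0.2, 0.0]
gripper_width: 0.454
grasp_force: 0.0
```

>>> send_rows:
  deltas: "0 0 -0.03 0; 0 0 -0.07 0; 0 0 -0.07 0; 0 0 -0.07 0"

```text
t: 20.95
eef_pos: [0.5808, 0.3214, 0.1656]
tool_rot: [0.001, 0.031, 1.0, 0.001]
contact_force: [-0.3, -0.3, -0.8]
gripper_width: 0.454
grasp_force: 0.0
```

```bash
python3 -c "
from h import *
plan([.493,-.350,.15],81)"
```

```text
eef [0.5808 0.3214 0.1656] head 86.4 q7 0.92 w 0.454 t 20.95
DELTA [ 0.046  -0.6756  0.0144] spin 5.4 or -174.6 rows 14.0 1.0
```

Next I move to skewer 3; on the way I check the placed skewer and the damper.

>>> send_rows:
  deltas: "0.003 -0.045 0 0; 0.006 -0.09 0 0; 0.009 -0.135 0 0; 0.012 -0.18 0 0; 0.015 -0.225 0 0"

```text
t: 21.45
eef_pos: [0.5498, 0.0955, 0.163]
tool_rot: [-0.001, 0.031, 1.0, -0.0]
contact_force: [0.8, 0.4, 0.2]
gripper_width: 0.448
grasp_force: 0.0
```

>>> send_rows:
  deltas: "0.003 -0.045 0 0; 0.006 -0.09 0 0; 0.009 -0.135 0 0; 0.012 -0.18 0 0; 0.015 -0.225 0 0"

```text
t: 21.95
eef_pos: [0.5209, -0.1278, 0.1632]
tool_rot: [-0.001, 0.031, 1.0, 0.0]
contact_force: [0.6, -0.6, 0.3]
gripper_width: 0.453
grasp_force: 0.0
```

>>> send_rows:
  deltas: "0.003 -0.045 0.003 0; 0.006 -0.09 0.006 0; 0.009 -0.135 0.009 2; 0.012 -0.18 0.012 4; 0.0155 -0.2256 0.0144 5.4"

```text
t: 22.45
eef_pos: [0.4917, -0.3516, 0.1484]
tool_rot: [-0.001, 0.079, 0.997, 0.001]
contact_force: [0.5, 0.7, 0.2]
gripper_width: 0.448
grasp_force: 0.0
```

>>> send_rows:
  deltas: "0 0 0 0; 0 0 0 0; 0 0 0 0"

```text
t: 22.75
eef_pos: [0.4929, -0.3487, 0.1489]
tool_rot: [-0.001, 0.077, 0.997, 0.001]
contact_force: [-0.1, 0.6, -0.2]
gripper_width: 0.452
grasp_force: 0.0
```

```bash
python3 -c "
from h import *
p=damper('top'); skewers(p,.096,.12,(.4,.75,.08,.45))
plan([.493,-.350,.026],81)"
```

```text
top damper grill-xy [   0.6 -208.1] ang rel 0.5 ((2.21356201171875, -212.27536010742188), (137.2136688232422, 62.73149490356445), 89.38194274902344) yellow [   0.9 -146. ] red [   2.3 -186.2]
bar [171, 120, 14, 45, 370] ((577.2805786132812, 320.2781982421875), (24.450958251953125, 104.57772064208984), 85.59512329101562) mean [0.5797 0.3191] yaw -3.6 z 0.1031
bar [169, 174, 9, 31, 143] ((467.013671875, 326.859375), (15.56027889251709, 70.20750427246094), 87.71148681640625) mean [0.4616 0.3265] yaw -3.9 z 0.0992
eef [ 0.4934 -0.3485  0.1494] head 81.2 q7 2.04 w 0.452 t 22.85
DELTA [ 1.000e-04 -1.700e-03  1.234e-01] spin 0.2 or -179.8 rows 3.0 1.0
```

>>> send_rows:
  deltas: "0 -0.0015 0.035 0; 0 -0.0015 0.07 0; 0 -0.0015 0.1 0; 0 -0.0015 0.118 0; 0 -0.0015 0.123 0"

```text
t: 23.35
eef_pos: [0.4919, -0.3496, 0.0247]
tool_rot: [-0.002, 0.077, 0.997, 0.001]
contact_force: [0.4, -0.0, -0.1]
gripper_width: 0.444
grasp_force: 0.0
```

>>> send_rows:
  deltas: "0 0 0 0; 0 0 0 0; 0 0 0 0; 0 0 0 0; 0 0 0 0"
  claw: 0

```text
t: 23.85
eef_pos: [0.493, -0.3521, 0.0275]
tool_rot: [0.0, 0.078, 0.997, -0.0]
contact_force: [-0.6, -0.2, -1.7]
gripper_width: 0.264
grasp_force: 62.6
```

>>> send_rows:
  deltas: "0 0 0 0; 0 0 0 0; 0 0 -0.02 0; 0 0 -0.05 0; 0 0 -0.09 0"

```text
t: 24.35
eef_pos: [0.4914, -0.3511, 0.1163]
tool_rot: [-0.002, 0.078, 0.997, 0.001]
contact_force: [0.5, -0.0, -0.5]
gripper_width: 0.262
grasp_force: 62.6
```

>>> send_rows:
  deltas: "0 0 -0.03 0; 0 0 -0.035 0; 0 0 -0.035 0; 0 0 -0.035 0"

```text
t: 24.75
eef_pos: [0.4918, -0.3513, 0.1505]
tool_rot: [-0.001, 0.078, 0.997, 0.001]
contact_force: [0.0, 0.8, -2.1]
gripper_width: 0.264
grasp_force: 62.7
```

```bash
python3 -c "
from h import *
plan([*C,.15],YAW+90); print(bot.get_obs()['grasp_force'])"
```

```text
eef [ 0.4918 -0.3513  0.1505] head 81.1 q7 2.04 w 0.264 t 24.75
DELTA [0.0102 0.6026 0.0011] spin -5.3 or 174.7 rows 13.0 1.0
62.67542123794556
```

>>> send_rows:
  deltas: "0.001 0.03 0 0; 0.0015 0.07 0 0; 0.002 0.11 0 0; 0.0027 0.155 0 0; 0.0035 0.2 0 0"

```text
t: 25.25
eef_pos: [0.5191, -0.1521, 0.15]
tool_rot: [-0.002, 0.078, 0.997, 0.0]
contact_force: [0.7, 0.2, -1.9]
gripper_width: 0.266
grasp_force: 62.7
```

>>> send_rows:
  deltas: "0.001 0.042 0 0; 0.001 0.084 0 0; 0.002 0.126 0 0; 0.003 0.168 0 0; 0.0035 0.21 0 0"

```text
t: 25.75
eef_pos: [0.5483, 0.0557, 0.1501]
tool_rot: [-0.002, 0.078, 0.997, -0.0]
contact_force: [0.5, 0.5, -1.7]
gripper_width: 0.267
grasp_force: 62.7
```

>>> send_rows:
  deltas: "0.001 0.042 0 0; 0.001 0.084 0 -1; 0.002 0.126 0 -2; 0.003 0.165 0 -4; 0.003 0.1925 0 -5.3"

```text
t: 26.25
eef_pos: [0.5749, 0.2481, 0.1496]
tool_rot: [-0.002, 0.03, 1.0, -0.0]
contact_force: [0.7, -0.4, -0.6]
gripper_width: 0.266
grasp_force: 62.7
```

>>> send_rows:
  deltas: "0 0 0 0; 0 0 0 0; 0 0 0 0; 0 0 0 0"

```text
t: 26.65
eef_pos: [0.5764, 0.2429, 0.1513]
tool_rot: [-0.0, 0.033, 0.999, -0.001]
contact_force: [0.2, -0.8, -0.8]
gripper_width: 0.262
grasp_force: 62.7
```

```bash
python3 -c "
from h import *
plan([*C,.0945],YAW+90); print(bot.get_obs()['grasp_force'])
p=bot.read_camera('scene'); save(p,'f2.png',(330,80,570,260),3)"
```

```text
eef [0.5764 0.2429 0.1513] head 86.2 q7 1.03 w 0.262 t 26.65
DELTA [0.0011 0.0027 0.0568] spin -0.2 or 179.8 rows 2.0 1.0
62.71895885467529
```

View pics/f2.png

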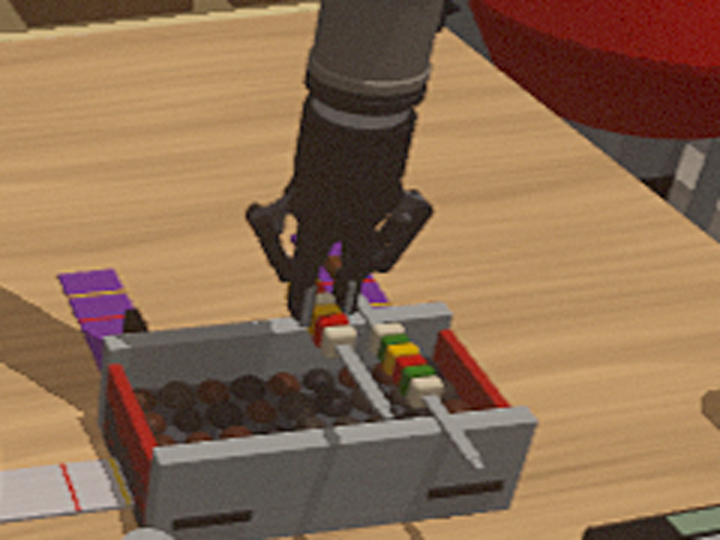

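The first skewer lies well at crop (410,365), and the second is held above the middle of the gap.

>>> send_rows:
  deltas: "0 0.002 0.02 0; 0 0.002 0.038 0; 0 0.002 0.048 0; 0 0.002 0.0545 0; 0 0.002 0.0545 0"

```text
t: 27.2
eef_pos: [0.5763, 0.2462, 0.0968]
tool_rot: [-0.001, 0.032, 0.999, -0.0]
contact_force: [0.4, -0.6, -0.6]
gripper_width: 0.263
grasp_force: 62.7
```

>>> send_rows:
  deltas: "0 0 0.0005 0; 0 0 0.001 0; 0 0 0.0015 0; 0 0 0.0015 0"

```text
t: 27.6
eef_pos: [0.5768, 0.2469, 0.0962]
tool_rot: [0.0, 0.032, 0.999, 0.0]
contact_force: [0.6, 0.0, -0.5]
gripper_width: 0.26
grasp_force: 62.7
```

>>> send_rows:
  deltas: "0 0 0.0005 0; 0 0 0.0005 0; 0 0 0.0005 0"

```text
t: 27.9
eef_pos: [0.5766, 0.2468, 0.0954]
tool_rot: [-0.0, 0.032, 0.999, 0.0]
contact_force: [-0.3, -1.2, -1.2]
gripper_width: 0.266
grasp_force: 62.7
```

>>> send_rows:
  deltas: "0 0 0.0005 0; 0 0 0.0005 0; 0 0 0.0005 0"

```text
t: 28.2
eef_pos: [0.5767, 0.2468, 0.095]
tool_rot: [0.0, 0.032, 0.999, 0.0]
contact_force: [-0.0, -0.2, 0.6]
gripper_width: 0.259
grasp_force: 63.0
```

>>> send_rows:
  deltas: "0 0 0.0005 0; 0 0 0.0005 0; 0 0 0.0005 0"

```text
t: 28.5
eef_pos: [0.5767, 0.2468, 0.0949]
tool_rot: [0.0, 0.032, 0.999, 0.0]
contact_force: [-1.6, -0.3, 6.4]
gripper_width: 0.259
grasp_force: 63.6
```

Contact with the rails. Release, lift, and go to the last skewer.

>>> send_rows:
  deltas: "0 0 0 0; 0 0 0 0; 0 0 0 0; 0 0 0 0; 0 0 0 0"
  claw: 0.45

```text
t: 29.0
eef_pos: [0.5766, 0.2468, 0.0943]
tool_rot: [-0.0, 0.032, 0.999, -0.0]
contact_force: [-0.2, -0.2, 0.1]
gripper_width: 0.449
grasp_force: 0.0
```

>>> send_rows:
  deltas: "0 0 -0.03 0; 0 0 -0.07 0; 0 0 -0.07 0; 0 0 -0.07 0"

```text
t: 29.4
eef_pos: [0.5772, 0.2471, 0.1654]
tool_rot: [0.001, 0.032, 0.999, 0.001]
contact_force: [-0.1, 0.1, -0.9]
gripper_width: 0.448
grasp_force: 0.0
```

```bash
python3 -c "
from h import *
plan([.4765,-.407,.15],77.5)"
```

```text
eef [0.5772 0.2471 0.1654] head 86.3 q7 1.03 w 0.448 t 29.4
DELTA [ 0.0589 -0.6592  0.0145] spin 8.8 or -171.2 rows 14.0 2.0
```

>>> send_rows:
  deltas: "0.004 -0.044 0 0; 0.008 -0.088 0 0; 0.012 -0.132 0 0; 0.016 -0.176 0 0; 0.02 -0.22 0 0"

```text
t: 29.9
eef_pos: [0.5411, 0.0267, 0.163]
tool_rot: [-0.001, 0.032, 0.999, -0.0]
contact_force: [0.2, -0.5, -0.6]
gripper_width: 0.451
grasp_force: 0.0
```

>>> send_rows:
  deltas: "0.004 -0.044 0 0; 0.008 -0.088 0 0; 0.012 -0.132 0 0; 0.016 -0.176 0 0; 0.02 -0.22 0 0"

```text
t: 30.4
eef_pos: [0.5072, -0.1912, 0.1631]
tool_rot: [-0.001, 0.032, 0.999, 0.0]
contact_force: [0.9, 0.5, -0.1]
gripper_width: 0.45
grasp_force: 0.0
```

>>> send_rows:
  deltas: "0.004 -0.044 0 0; 0.008 -0.088 0.004 2; 0.012 -0.132 0.008 4; 0.016 -0.176 0.012 6.5; 0.019 -0.22 0.0144 8.8"

```text
t: 30.9
eef_pos: [0.4742, -0.4091, 0.148]
tool_rot: [-0.001, 0.109, 0.994, 0.001]
contact_force: [0.8, 0.0, -0.4]
gripper_width: 0.451
grasp_force: 0.0
```

>>> send_rows:
  deltas: "0 0 0 0; 0 0 0 0; 0 0 0 0; 0 0 0 0"

```text
t: 31.3
eef_pos: [0.4763, -0.4062, 0.1495]
tool_rot: [-0.0, 0.107, 0.994, 0.001]
contact_force: [0.7, 0.2, 0.6]
gripper_width: 0.452
grasp_force: 0.0
```

```bash
python3 -c "
from h import *
p=damper('top'); skewers(p,.096,.12,(.4,.75,.08,.45))
plan([.4765,-.407,.026],77.5)"
```

```text
top damper grill-xy [   8.1 -216.7] ang rel 1.7 ((9.396034240722656, -221.44387817382812), (56.44574737548828, 156.26683044433594), 3.079331398010254) yellow [   3.6 -170.1] red [   5.4 -210.1]
bar [203, 117, 14, 50, 381] ((579.8369750976562, 246.0780487060547), (24.920515060424805, 116.49620819091797), 87.11829376220703) mean [0.5753 0.2454] yaw -3.4 z 0.1033
bar [171, 120, 14, 40, 356] ((583.0391845703125, 319.8746337890625), (24.256166458129883, 92.66553497314453), 86.25341796875) mean [0.5808 0.3191] yaw -3.5 z 0.1037
bar [169, 182, 8, 23, 124] ((457.18096923828125, 327.1228942871094), (15.291237831115723, 50.758480072021484), 89.5775375366211) mean [0.4568 0.3267] yaw -3.4 z 0.0997
bar [201, 184, 8, 23, 126] ((454.1381530761719, 253.68605041503906), (14.838716506958008, 52.11375427246094), 86.5968017578125) mean [0.4526 0.2533] yaw -3.2 z 0.1001
eef [ 0.4763 -0.4067  0.1499] head 77.7 q7 2.1 w 0.451 t 31.4
DELTA [-0.0002 -0.0003  0.1239] spin 0.2 or -179.8 rows 3.0 1.0
```

The damper has been knocked: the yellow line is 24 mm out and the blade turned about 3°. I'll put it back at yellow before the last skewer.

```bash
python3 -c "
from h import *
p=damper('top'); save(p,'g1.png',(250,100,350,200),6)
for n in('top','scene'):
    p=bot.read_camera(n)
    for q in('damper_grip',):
        for r in bot.landmark_of(p,q): print(n,q,np.round(r['xyz'],4),togrill(r['xyz']).round(1))
    W=cloud(p); m=(W[...,2]>.045)&(W[...,2]<.065)&(abs(W[...,0]-.565)<.05)&(W[...,1]>-.09)&(W[...,1]<.06)
    X=W[m]; print(m.sum(),X.mean(0) if m.sum() else '', togrill(X.mean(0)))
g=C+.0096*gx-.2849*gy; print(g)
plan([*g,.15],89.4+90)"
```

```text
top damper grill-xy [   8.3 -216.2] ang rel 1.4 ((9.348305702209473, -221.46031188964844), (56.62567901611328, 156.24684143066406), 2.8652281761169434) yellow [   4. -170.] red [   6.2 -210. ]
top damper_grip [0.4266 0.1598 0.0335] [-143.1  -95. ]
top damper_grip [ 0.573  -0.0416  0.035 ] [  15.7 -286.8]
top damper_grip [0.273 0.411 0.038] [-312.2  146. ]
top damper_grip [0.5793 0.2481 0.09  ] [3.7 2.7]
top damper_grip [ 0.3516 -0.3826  0.0286] [-183.7 -641.1]
top damper_grip [ 0.4863 -0.3088 -0.0021] [ -53.9 -558.9]
82 [ 0.56926322 -0.0393971   0.0569758 ] [  11.8698673  -284.81592952]
scene damper_grip [ 0.5746 -0.0376  0.0336] [  17.1 -282.7]
scene damper_grip [ 0.1362 -0.2413  0.0359] [-407.6 -513.7]
scene damper_grip [0.2719 0.4072 0.036 ] [-313.1  142.1]
scene damper_grip [0.4268 0.1617 0.0339] [-143.   -93.1]
scene damper_grip [ 0.4772 -0.4088  0.0201] [ -56.7 -659.3]
102 [ 0.57405401 -0.03842038  0.05336049] [  16.589429   -283.53866869]
[ 0.56699258 -0.03933769]
eef [ 0.4758 -0.408   0.1501] head 77.6 q7 2.1 w 0.449 t 31.7
DELTA [-9.700e-03  3.796e-01  1.000e-04] spin 78.2 or -101.8 rows 8.0 10.0
```

View pics/g1.png

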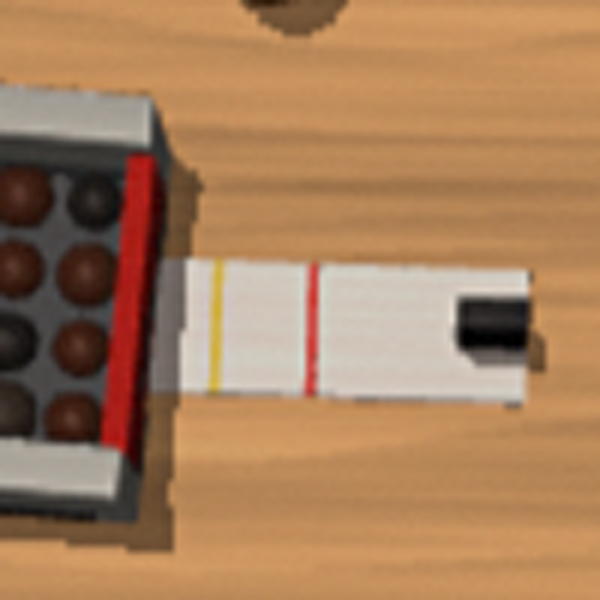

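>>> send_rows:
  deltas: "-0.001 0.044 0 0; -0.002 0.088 0 0; -0.004 0.132 0 0; -0.005 0.176 0 0; -0.006 0.22 0 0"

```text
t: 32.2
eef_pos: [0.5293, -0.193, 0.1502]
tool_rot: [0.0, 0.109, 0.994, -0.0]
contact_force: [0.4, -0.3, 0.1]
gripper_width: 0.449
grasp_force: 0.0
```

>>> send_rows:
  deltas: "-0.001 0.044 0 0; -0.002 0.088 0 0; -0.004 0.132 0 0; -0.006 0.16 0 0; -0.006 0.16 0 0"

```text
t: 32.7
eef_pos: [0.5707, -0.0336, 0.1501]
tool_rot: [0.0, 0.104, 0.995, 0.001]
contact_force: [-0.8, 0.1, -0.2]
gripper_width: 0.448
grasp_force: 0.0
```

>>> send_rows:
  deltas: "0 0 0 8; 0 0 0 16; 0 0 0 24; 0 0 0 32; 0 0 0 40"

```text
t: 33.2
eef_pos: [0.5692, -0.0407, 0.1501]
tool_rot: [0.0, 0.445, 0.896, -0.0]
contact_force: [-0.7, -0.2, 0.5]
gripper_width: 0.45
grasp_force: 0.0
```

>>> send_rows:
  deltas: "0 0 0 8; 0 0 0 16; 0 0 0 24; 0 0 0 32; 0 0 0 38.2"

```text
t: 33.7
eef_pos: [0.5692, -0.0406, 0.1501]
tool_rot: [0.0, 0.713, 0.701, -0.0]
contact_force: [-0.2, -0.0, -0.5]
gripper_width: 0.453
grasp_force: 0.0
```

>>> send_rows:
  deltas: "0 0 0 0; 0 0 0 0; 0 0 0 0"

```text
t: 34.0
eef_pos: [0.5693, -0.04, 0.1501]
tool_rot: [0.0, 0.711, 0.704, 0.0]
contact_force: [0.2, -0.3, 0.0]
gripper_width: 0.448
grasp_force: 0.0
```

```bash
python3 -c "
from h import *
plan([.569,-.0395,.026],-.7)"
```

```text
eef [ 0.5693 -0.04    0.1501] head -0.6 q7 0.22 w 0.448 t 34.0
DELTA [ 0.0005 -0.0003  0.1241] spin 0.1 or -179.9 rows 3.0 1.0
```

>>> send_rows:
  deltas: "0 0 0.035 0; 0 0 0.07 0; 0 0 0.1 0; 0 0 0.118 0; 0 0 0.1235 0"

```text
t: 34.5
eef_pos: [0.5679, -0.0398, 0.0245]
tool_rot: [-0.001, 0.711, 0.703, -0.001]
contact_force: [0.7, -0.3, 1.0]
gripper_width: 0.449
grasp_force: 0.0
```

>>> send_rows:
  deltas: "0 0 0 0; 0 0 0 0; 0 0 0 0; 0 0 0 0; 0 0 0 0"
  claw: 0

```text
t: 35.0
eef_pos: [0.5699, -0.0396, 0.0273]
tool_rot: [0.0, 0.711, 0.703, 0.001]
contact_force: [-0.9, -0.0, 3.7]
gripper_width: 0.155
grasp_force: 60.3
```

>>> send_rows:
  deltas: "0 0 0 0; 0 0 0 0"

```text
t: 35.2
eef_pos: [0.5699, -0.0396, 0.0273]
tool_rot: [0.0, 0.711, 0.703, 0.001]
contact_force: [-1.7, 0.4, 6.7]
gripper_width: 0.153
grasp_force: 60.8
```

```bash
python3 -c "
from h import *
o=bot.get_obs(); print(togrill(o['eef_pos']),o['contact_force'],o['grasp_force'])
for g in((.001,-.2855),(.001,-.259)): plan([*(C+g[0]*gx+g[1]*gy),.0268],-3.62)"
```

```text
[  12.55777679 -284.97177287] [-1.67292536  0.4067824   6.65017103] 60.77079892158508
eef [ 0.5699 -0.0396  0.0273] head -0.6 q7 0.32 w 0.153 t 35.2
DELTA [ 0.0001 -0.0116  0.0005] spin 3.0 or -177.0 rows 1.0 1.0
eef [ 0.5699 -0.0396  0.0273] head -0.6 q7 0.32 w 0.153 t 35.2
DELTA [ 0.0265 -0.0102  0.0005] spin 3.0 or -177.0 rows 1.0 1.0
```

>>> send_rows:
  deltas: "0 -0.003 0 0.8; 0 -0.006 0 1.6; 0 -0.009 0 2.4; 0 -0.011 0 3; 0 -0.011 0 3"

```text
t: 35.7
eef_pos: [0.5597, -0.0396, 0.0274]
tool_rot: [0.001, 0.73, 0.684, 0.001]
contact_force: [4.0, -0.5, 7.2]
gripper_width: 0.156
grasp_force: 60.9
```

>>> send_rows:
  deltas: "0.006 0 0 0; 0.012 0 0 0; 0.018 0 0 0; 0.024 0 0 0; 0.026 0 0 0"

```text
t: 36.2
eef_pos: [0.5598, -0.0165, 0.0273]
tool_rot: [0.001, 0.73, 0.683, -0.001]
contact_force: [-0.4, -8.4, 10.4]
gripper_width: 0.16
grasp_force: 61.6
```

>>> send_rows:
  deltas: "0.0 0 0 0; 0 0 0 0; 0 0 0 0"

```text
t: 36.5
eef_pos: [0.5598, -0.0163, 0.0273]
tool_rot: [0.001, 0.73, 0.683, -0.001]
contact_force: [-0.2, -6.2, 10.0]
gripper_width: 0.154
grasp_force: 61.5
```

```bash
python3 -c "
from h import *
o=bot.get_obs(); print(togrill(o['eef_pos']),o['contact_force'],o['grasp_force'],head(o))"
```

```text
[   0.95499163 -262.32539031] [-0.20382725 -6.18533119 10.0354136 ] 61.526691913604736 -3.80954312196381
```

>>> send_rows:
  deltas: "0.002 0 0 0; 0.003 0 0 0; 0.003 0 0 0; 0.003 0 0 0"

```text
t: 36.9
eef_pos: [0.5599, -0.0139, 0.0273]
tool_rot: [0.001, 0.73, 0.683, -0.001]
contact_force: [-0.9, -7.0, 10.3]
gripper_width: 0.15
grasp_force: 61.4
```

>>> send_rows:
  deltas: "0 0 0 0; 0 0 0 0; 0 0 0 0; 0 0 0 0"
  claw: 0.45

```text
t: 37.3
eef_pos: [0.5596, -0.0101, 0.0261]
tool_rot: [-0.001, 0.729, 0.684, -0.0]
contact_force: [-0.4, -0.2, 0.9]
gripper_width: 0.452
grasp_force: 0.0
```

>>> send_rows:
  deltas: "0 0 -0.04 0; 0 0 -0.08 0; 0 0 -0.12 0; -0.04 0 -0.125 0; -0.08 0 -0.125 0"

```text
t: 37.8
eef_pos: [0.5565, -0.0895, 0.1533]
tool_rot: [0.001, 0.728, 0.686, 0.002]
contact_force: [-0.1, -1.3, -0.7]
gripper_width: 0.45
grasp_force: 0.0
```

>>> send_rows:
  deltas: "-0.05 0 0 0; -0.1 0 0 0; -0.15 0 0 0; -0.15 0 0 0; -0.15 0 0 0"

```text
t: 38.3
eef_pos: [0.5447, -0.2416, 0.1512]
tool_rot: [-0.0, 0.73, 0.683, -0.0]
contact_force: [0.0, 0.8, -0.2]
gripper_width: 0.45
grasp_force: 0.0
```

```bash
python3 -c "
from h import *
p=damper('top')
plan([.4765,-.407,.15],77.5)"
```

```text
top damper grill-xy [ 2.000e-01 -2.043e+02] ang rel -3.1 ((0.8700580596923828, -208.90362548828125), (130.824462890625, 61.2705078125), 89.60771179199219) yellow [   2.8 -144.9] red [   0.4 -184.4]
eef [ 0.5457 -0.2385  0.151 ] head -3.6 q7 0.55 w 0.454 t 38.4
DELTA [-0.1725 -0.0587  0.0009] spin -81.1 or 98.9 rows 4.0 10.0
```

Damper back at yellow (within 1 mm). Now the last skewer.

>>> send_rows:
  deltas: "-0.045 -0.015 0 0; -0.09 -0.03 0 0; -0.135 -0.045 0 0; -0.172 -0.0587 0 0; -0.172 -0.0587 0 0"

```text
t: 38.9
eef_pos: [0.4727, -0.4127, 0.152]
tool_rot: [0.001, 0.731, 0.682, -0.002]
contact_force: [0.1, 0.6, 0.1]
gripper_width: 0.451
grasp_force: 0.0
```

>>> send_rows:
  deltas: "0 0 0 -8; 0 0 0 -16; 0 0 0 -24; 0 0 0 -32; 0 0 0 -40"

```text
t: 39.4
eef_pos: [0.4776, -0.4053, 0.1513]
tool_rot: [-0.0, 0.447, 0.895, 0.001]
contact_force: [-0.3, 0.4, 0.1]
gripper_width: 0.45
grasp_force: 0.0
```

>>> send_rows:
  deltas: "0 0 0 -8; 0 0 0 -16; 0 0 0 -24; 0 0 0 -32; 0 0 0 -40"

```text
t: 39.9
eef_pos: [0.4776, -0.4053, 0.1513]
tool_rot: [-0.0, 0.114, 0.993, 0.001]
contact_force: [1.0, 0.6, 0.3]
gripper_width: 0.448
grasp_force: 0.0
```

>>> send_rows:
  deltas: "0 0 0 -1; 0 0 0 -1; 0 0 0 -1"

```text
t: 40.2
eef_pos: [0.4766, -0.4071, 0.1514]
tool_rot: [-0.0, 0.111, 0.994, 0.0]
contact_force: [1.2, 0.1, 0.2]
gripper_width: 0.452
grasp_force: 0.0
```

```bash
python3 -c "
from h import *
plan([.4765,-.407,.026],77.5)"
```

```text
eef [ 0.4766 -0.4071  0.1514] head 77.3 q7 2.06 w 0.452 t 40.2
DELTA [1.000e-04 1.000e-04 1.254e-01] spin -0.2 or 179.8 rows 3.0 1.0
```

>>> send_rows:
  deltas: "0 0 0.035 0; 0 0 0.07 0; 0 0 0.1 0; 0 0 0.118 0; 0 0 0.125 0"

```text
t: 40.7
eef_pos: [0.4752, -0.4068, 0.0243]
tool_rot: [-0.002, 0.111, 0.994, 0.001]
contact_force: [0.2, -0.3, 0.1]
gripper_width: 0.449
grasp_force: 0.0
```

>>> send_rows:
  deltas: "0 0 0 0; 0 0 0 0; 0 0 0 0; 0 0 0 0; 0 0 0 0"
  claw: 0

```text
t: 41.2
eef_pos: [0.4764, -0.4083, 0.0272]
tool_rot: [0.001, 0.11, 0.994, -0.0]
contact_force: [0.9, -0.0, -0.4]
gripper_width: 0.263
grasp_force: 63.2
```

>>> send_rows:
  deltas: "0 0 0 0; 0 0 0 0; 0 0 -0.02 0; 0 0 -0.05 0; 0 0 -0.09 0"

```text
t: 41.7
eef_pos: [0.4749, -0.4071, 0.1158]
tool_rot: [-0.002, 0.11, 0.994, 0.001]
contact_force: [-0.1, -0.6, -0.9]
gripper_width: 0.263
grasp_force: 63.3
```

>>> send_rows:
  deltas: "0 0 -0.03 0; 0 0 -0.035 0; 0 0 -0.035 0; 0 0 -0.035 0"

```text
t: 42.1
eef_pos: [0.4753, -0.4073, 0.15]
tool_rot: [-0.001, 0.11, 0.994, 0.001]
contact_force: [-0.9, 0.2, -1.6]
gripper_width: 0.261
grasp_force: 63.4
```

```bash
python3 -c "
from h import *
plan([*(C-.075*gy),.15],YAW+90); print(bot.get_obs()['grasp_force'])"
```

```text
eef [ 0.4753 -0.4073  0.15  ] head 77.4 q7 2.07 w 0.261 t 42.1
DELTA [0.0334 0.5849 0.0007] spin -9.0 or 171.0 rows 12.0 2.0
63.380441665649414
```

>>> send_rows:
  deltas: "0.002 0.03 0 0; 0.004 0.065 0 0; 0.006 0.105 0 0; 0.008 0.145 0 0; 0.011 0.185 0 0"

```text
t: 42.6
eef_pos: [0.5048, -0.2232, 0.1496]
tool_rot: [-0.002, 0.11, 0.994, 0.0]
contact_force: [-0.1, -0.1, -1.1]
gripper_width: 0.262
grasp_force: 63.4
```

>>> send_rows:
  deltas: "0.002 0.042 0 0; 0.004 0.084 0 0; 0.006 0.126 0 0; 0.008 0.168 0 0; 0.011 0.21 0 0"

```text
t: 43.1
eef_pos: [0.54, -0.0161, 0.1498]
tool_rot: [-0.001, 0.11, 0.994, -0.0]
contact_force: [0.6, 0.7, -1.3]
gripper_width: 0.263
grasp_force: 63.4
```

>>> send_rows:
  deltas: "0.002 0.042 0 -1; 0.004 0.084 0 -3; 0.006 0.126 0 -5; 0.008 0.165 0 -7; 0.0114 0.19 0 -9"

```text
t: 43.6
eef_pos: [0.5706, 0.1735, 0.1497]
tool_rot: [-0.001, 0.029, 1.0, 0.0]
contact_force: [0.8, 1.4, -1.1]
gripper_width: 0.261
grasp_force: 63.4
```

>>> send_rows:
  deltas: "0 0 0 0; 0 0 0 0; 0 0 0 0; 0 0 0 0"

```text
t: 44.0
eef_pos: [0.5715, 0.1679, 0.1512]
tool_rot: [-0.0, 0.033, 0.999, -0.001]
contact_force: [-0.3, -0.7, -0.6]
gripper_width: 0.264
grasp_force: 63.4
```

```bash
python3 -c "
from h import *
plan([*(C-.075*gy),.0968],YAW+90); print(bot.get_obs()['grasp_force'])
p=bot.read_camera('scene'); save(p,'f3.png',(270,80,570,280),2.6)"
```

```text
eef [0.5715 0.1679 0.1512] head 86.2 q7 1.13 w 0.264 t 44.0
DELTA [0.001  0.0029 0.0544] spin -0.2 or 179.8 rows 2.0 1.0
63.406713008880615
```

View pics/f3.png

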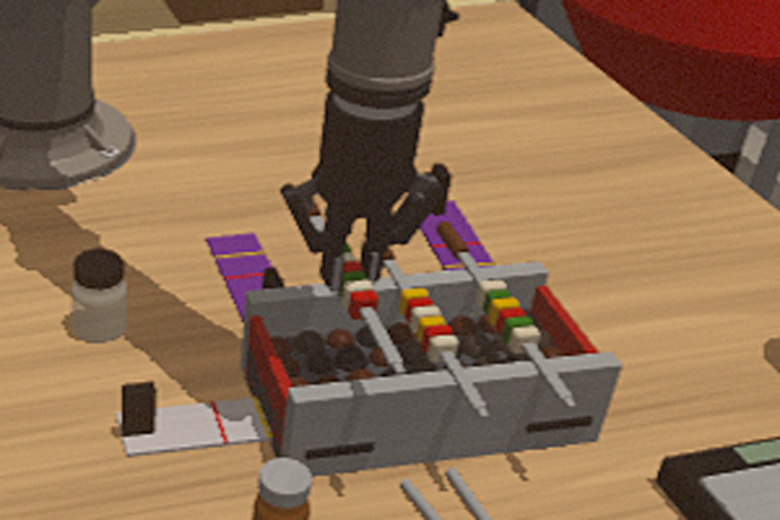

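Two skewers lie level (crop (440,335) and (515,320)), the third is held at (360,295), and the damper is still at yellow. Lowering now.

>>> send_rows:
  deltas: "0 0.002 0.02 0; 0 0.002 0.038 0; 0 0.002 0.048 0; 0 0.002 0.0545 0; 0 0.002 0.0545 0"

```text
t: 44.55
eef_pos: [0.5714, 0.1715, 0.0964]
tool_rot: [-0.001, 0.032, 0.999, -0.0]
contact_force: [-0.1, -0.2, -0.4]
gripper_width: 0.268
grasp_force: 63.4
```

>>> send_rows:
  deltas: "0 0 0.0005 0; 0 0 0.001 0; 0 0 0.0015 0; 0 0 0.0015 0"

```text
t: 44.95
eef_pos: [0.5719, 0.1722, 0.0959]
tool_rot: [0.0, 0.032, 0.999, 0.0]
contact_force: [0.4, -0.7, -1.3]
gripper_width: 0.265
grasp_force: 63.4
```

>>> send_rows:
  deltas: "0 0 0.0005 0; 0 0 0.0005 0; 0 0 0.0007 0"

```text
t: 45.25
eef_pos: [0.5717, 0.1721, 0.0948]
tool_rot: [-0.0, 0.032, 0.999, 0.0]
contact_force: [-0.3, -1.5, -1.2]
gripper_width: 0.269
grasp_force: 63.4
```

>>> send_rows:
  deltas: "0 0 0.0005 0; 0 0 0.0005 0; 0 0 0.0005 0"

```text
t: 45.55
eef_pos: [0.5716, 0.1721, 0.0943]
tool_rot: [-0.0, 0.032, 0.999, 0.0]
contact_force: [0.5, 0.7, -0.8]
gripper_width: 0.264
grasp_force: 63.4
```

>>> send_rows:
  deltas: "0 0 0.0004 0; 0 0 0.0004 0; 0 0 0.0004 0"

```text
t: 45.85
eef_pos: [0.5717, 0.1721, 0.0941]
tool_rot: [0.0, 0.032, 0.999, 0.0]
contact_force: [-2.1, 0.5, 2.7]
gripper_width: 0.262
grasp_force: 63.9
```

>>> send_rows:
  deltas: "0 0 0.0003 0; 0 0 0.0003 0; 0 0 0.0003 0"

```text
t: 46.15
eef_pos: [0.5717, 0.1721, 0.0941]
tool_rot: [0.0, 0.032, 0.999, 0.0]
contact_force: [-1.5, -1.7, 6.4]
gripper_width: 0.261
grasp_force: 64.3
```

>>> send_rows:
  deltas: "0 0 0 0; 0 0 0 0; 0 0 0 0; 0 0 0 0; 0 0 0 0"
  claw: 0.45

```text
t: 46.65
eef_pos: [0.5717, 0.1721, 0.0935]
tool_rot: [-0.0, 0.032, 0.999, -0.0]
contact_force: [0.8, 0.1, 0.5]
gripper_width: 0.445
grasp_force: 0.0
```

>>> send_rows:
  deltas: "0 0 -0.03 0; 0 0 -0.07 0; 0 0 -0.07 0; 0 0 -0.07 0"

```text
t: 47.05
eef_pos: [0.5723, 0.1723, 0.1646]
tool_rot: [0.001, 0.032, 0.999, 0.001]
contact_force: [-0.4, 0.3, -0.7]
gripper_width: 0.448
grasp_force: 0.0
```

>>> send_rows:
  deltas: "0 -0.05 0 0; 0 -0.1 0 0; 0 -0.15 0 0; 0 -0.2 0 0; 0 -0.24 0 0"

```text
t: 47.55
eef_pos: [0.5547, -0.0707, 0.1622]
tool_rot: [-0.001, 0.033, 0.999, -0.0]
contact_force: [0.3, -0.7, 0.9]
gripper_width: 0.449
grasp_force: 0.0
```

>>> send_rows:
  deltas: "0 -0.05 0 0; 0 -0.1 0 0; 0 -0.1 0 0; 0 -0.1 0 0"

```text
t: 47.95
eef_pos: [0.5488, -0.1687, 0.1622]
tool_rot: [-0.001, 0.034, 0.999, 0.0]
contact_force: [0.2, 0.4, -0.6]
gripper_width: 0.452
grasp_force: 0.0
```

```bash
cat > chk.py <<'E'
from h import *
p=damper('top'); skewers(p,.096,.12,(.4,.75,.08,.45)); save(p,'top_l.png')
W=cloud(p); m=(W[...,2]>.045)&(W[...,2]<.065)&(abs(W[...,0]-.565)<.06)&(W[...,1]>-.09)&(W[...,1]<.07)
print("handle",togrill(W[m].mean(0)) if m.sum() else None)
E
python3 chk.py; python3 -c "
from h import *
plan([*(C+.001*gx-.260*gy),.15],-3.6)"
```

```text
top damper grill-xy [   1.  -203.1] ang rel -2.9 ((1.8980350494384766, -208.80471801757812), (130.10537719726562, 58.74042510986328), 89.60816955566406) yellow [   0.8 -145. ] red [   0.6 -184.4]
bar [171, 122, 14, 37, 361] ((581.8019409179688, 320.19903564453125), (25.679014205932617, 85.70890808105469), 88.40308380126953) mean [0.5804 0.3191] yaw -3.2 z 0.1032
bar [203, 122, 14, 42, 352] ((577.634033203125, 245.72825622558594), (24.2375545501709, 96.92820739746094), 86.19464874267578) mean [0.5754 0.2452] yaw -3.7 z 0.1038
bar [235, 126, 14, 39, 348] ((573.2374877929688, 170.80943298339844), (23.994590759277344, 89.97627258300781), 84.9421157836914) mean [0.5707 0.1708] yaw -3.7 z 0.1035
bar [233, 178, 9, 32, 149] ((459.337646484375, 178.08029174804688), (15.789567947387695, 72.80665588378906), 86.86033630371094) mean [0.4527 0.1786] yaw -4.2 z 0.099
bar [169, 183, 8, 22, 124] ((456.0020751953125, 326.6187744140625), (15.279284477233887, 48.77570724487305), 88.57689666748047) mean [0.4571 0.3265] yaw -2.4 z 0.0999
bar [201, 183, 8, 24, 129] ((455.0572814941406, 253.10260009765625), (14.971990585327148, 53.83943557739258), 87.75952911376953) mean [0.4532 0.2532] yaw -2.5 z 0.0997
handle [-1.93238160e-01 -2.59107752e+02]
eef [ 0.5497 -0.1657  0.1626] head 86.4 q7 1.75 w 0.45 t 48.05
DELTA [-0.0009  0.1521  0.0127] spin -90.0 or 90.0 rows 4.0 11.0
```

All three lie square. Next, the damper: spin, move over its handle and grip.

>>> send_rows:
  deltas: "0 0 0 8; 0 0 0 16; 0 0 0 24; 0 0 0 32; 0 0 0 40"

```text
t: 48.55
eef_pos: [0.5502, -0.1647, 0.1631]
tool_rot: [-0.001, 0.373, 0.928, 0.0]
contact_force: [0.3, 0.1, -0.6]
gripper_width: 0.45
grasp_force: 0.0
```

>>> send_rows:
  deltas: "0 0 0 8; 0 0 0 16; 0 0 0 24; 0 0 0 32; 0 0 0 40"

```text
t: 49.05
eef_pos: [0.5502, -0.1647, 0.163]
tool_rot: [-0.001, 0.668, 0.745, 0.0]
contact_force: [-0.2, 0.4, 0.3]
gripper_width: 0.449
grasp_force: 0.0
```

>>> send_rows:
  deltas: "0 0 0 8; 0 0 0 10; 0 0 0 10; 0 0 0 10"

```text
t: 49.45
eef_pos: [0.5502, -0.1656, 0.1632]
tool_rot: [-0.0, 0.728, 0.686, -0.0]
contact_force: [0.1, -0.5, -0.2]
gripper_width: 0.449
grasp_force: 0.0
```

>>> send_rows:
  deltas: "0.045 0 0.004 0; 0.09 0 0.008 0; 0.13 0 0.0127 0; 0.152 0 0.0127 0; 0.152 0 0.0127 0"

```text
t: 49.95
eef_pos: [0.5598, -0.0101, 0.1504]
tool_rot: [-0.001, 0.726, 0.687, 0.0]
contact_force: [-0.1, -0.7, 1.2]
gripper_width: 0.45
grasp_force: 0.0
```

>>> send_rows:
  deltas: "0 0 0 0; 0 0 0 0; 0 0 0 0; 0 0 0 0"

```text
t: 50.35
eef_pos: [0.5597, -0.0167, 0.151]
tool_rot: [0.0, 0.73, 0.684, 0.0]
contact_force: [0.2, -0.3, 0.7]
gripper_width: 0.449
grasp_force: 0.0
```

```bash
python3 -c "
from h import *
plan([*(C+.0005*gx-.2595*gy),.026],-3.6)"
```

```text
eef [ 0.5597 -0.0167  0.151 ] head -3.8 q7 0.09 w 0.449 t 50.35
DELTA [ 0.0033 -0.0004  0.125 ] spin -0.2 or 179.8 rows 3.0 1.0
```

>>> send_rows:
  deltas: "0.002 0 0.035 0; 0.003 0 0.07 0; 0.003 0 0.1 0; 0.003 0 0.118 0; 0.003 0 0.1245 0"

```text
t: 50.85
eef_pos: [0.5586, -0.0132, 0.0245]
tool_rot: [-0.001, 0.73, 0.684, -0.001]
contact_force: [0.4, 0.1, -0.0]
gripper_width: 0.449
grasp_force: 0.0
```

>>> send_rows:
  deltas: "0 0 0 0; 0 0 0 0; 0 0 0 0; 0 0 0 0; 0 0 0 0"
  claw: 0

```text
t: 51.35
eef_pos: [0.5604, -0.0125, 0.0271]
tool_rot: [0.0, 0.729, 0.684, 0.001]
contact_force: [-0.8, -0.5, 3.7]
gripper_width: 0.156
grasp_force: 59.0
```

>>> send_rows:
  deltas: "0 0 0 0; 0 0 0 0"

```text
t: 51.55
eef_pos: [0.5604, -0.0125, 0.0271]
tool_rot: [0.0, 0.729, 0.684, 0.001]
contact_force: [-1.9, 0.0, 6.1]
gripper_width: 0.154
grasp_force: 59.4
```

```bash
python3 -c "
from h import *
o=bot.get_obs(); print(togrill(o['eef_pos']),o['contact_force'],o['grasp_force'],head(o),o['eef_pos'])"
```

```text
[   1.33682262 -258.53428933] [-1.92550371  0.00801999  6.1014726 ] 59.37272071838379 -3.650689561087425 [ 0.56041059 -0.01250285  0.02712793]
```

Push 39.5 mm, to TCP grill y ≈ -219.

>>> send_rows:
  deltas: "0.008 0 0 0; 0.016 0 0 0; 0.024 0 0 0; 0.03 0 0 0; 0.035 0 0 0"

```text
t: 52.05
eef_pos: [0.5629, 0.0212, 0.0271]
tool_rot: [0.001, 0.73, 0.684, 0.0]
contact_force: [0.5, -4.4, 7.3]
gripper_width: 0.158
grasp_force: 59.7
```

>>> send_rows:
  deltas: "0.003 0 0 0; 0.0045 0 0 0; 0.0045 0 0 0; 0.0045 0 0 0"

```text
t: 52.45
eef_pos: [0.5632, 0.0258, 0.0271]
tool_rot: [0.001, 0.73, 0.684, 0.0]
contact_force: [-0.6, -4.0, 5.8]
gripper_width: 0.156
grasp_force: 59.7
```

```bash
python3 -c "
from h import *
o=bot.get_obs(); print(togrill(o['eef_pos']),o['contact_force'],o['grasp_force'],head(o),o['eef_pos'])"
```

```text
[   1.70746053 -220.1280623 ] [-0.64996875 -3.96436386  5.84836985] 59.67600345611572 -3.702012245116715 [0.56320541 0.02580334 0.02711953]
```

Moved 38.4 mm; 1 mm more, then release and check.

>>> send_rows:
  deltas: "0.001 0 0 0; 0.001 0 0 0; 0.001 0 0 0"

```text
t: 52.75
eef_pos: [0.5632, 0.0264, 0.0271]
tool_rot: [0.001, 0.73, 0.684, 0.0]
contact_force: [-0.5, -5.4, 6.6]
gripper_width: 0.152
grasp_force: 59.6
```

>>> send_rows:
  deltas: "0 0 0 0; 0 0 0 0; 0 0 0 0; 0 0 0 0"
  claw: 0.45

```text
t: 53.15
eef_pos: [0.5623, 0.0283, 0.0262]
tool_rot: [-0.0, 0.729, 0.684, -0.0]
contact_force: [-0.3, -0.1, 0.6]
gripper_width: 0.453
grasp_force: 0.0
```

>>> send_rows:
  deltas: "0 0 -0.04 0; 0 0 -0.08 0; 0 0 -0.12 0; -0.04 0 -0.125 0; -0.08 0 -0.125 0"

```text
t: 53.65
eef_pos: [0.5589, -0.0511, 0.1534]
tool_rot: [0.001, 0.728, 0.686, 0.002]
contact_force: [0.4, -1.1, -0.8]
gripper_width: 0.451
grasp_force: 0.0
```

>>> send_rows:
  deltas: "-0.05 0 0 0; -0.1 0 0 0; -0.15 0 0 0; -0.2 0 0 0; -0.2 0 0 0"

```text
t: 54.15
eef_pos: [0.542, -0.2608, 0.1522]
tool_rot: [0.002, 0.733, 0.68, -0.002]
contact_force: [-0.5, 0.3, -0.4]
gripper_width: 0.444
grasp_force: 0.0
```

```bash
python3 chk.py; python3 -c "
from h import *
p=bot.read_camera('top'); save(p,'z1.png',(130,80,350,220),3.6)"
```

```text
top damper grill-xy [   0. -183.] ang rel -6.9 ((2.832172393798828, -188.81663513183594), (55.997703552246094, 90.36951446533203), 4.860493183135986) yellow None red [   3.8 -145.3]
bar [171, 122, 14, 41, 365] ((576.909912109375, 320.3821716308594), (24.184860229492188, 94.91520690917969), 86.73280334472656) mean [0.5801 0.319 ] yaw -3.1 z 0.1033
bar [203, 123, 14, 42, 361] ((575.08251953125, 246.55941772460938), (24.419940948486328, 96.68347930908203), 86.55474853515625) mean [0.5753 0.2453] yaw -3.9 z 0.1034
bar [235, 122, 14, 42, 349] ((578.6851806640625, 171.22328186035156), (23.920604705810547, 97.5773696899414), 85.77037048339844) mean [0.5719 0.1708] yaw -4.0 z 0.1038
bar [169, 180, 8, 25, 129] ((459.9006042480469, 326.9524230957031), (14.924389839172363, 55.91910934448242), 87.92425537109375) mean [0.4582 0.3268] yaw -4.0 z 0.0997
bar [200, 183, 9, 24, 135] ((455.02557373046875, 252.91966247558594), (15.973708152770996, 53.65414810180664), 85.47152709960938) mean [0.4524 0.2532] yaw -3.8 z 0.0995
bar [233, 187, 8, 23, 133] ((448.5405578613281, 179.21714782714844), (14.973783493041992, 50.88950729370117), 86.94352722167969) mean [0.4476 0.179 ] yaw -3.9 z 0.0999
handle [   0.44418533 -218.99377119]
```

View pics/z1.png

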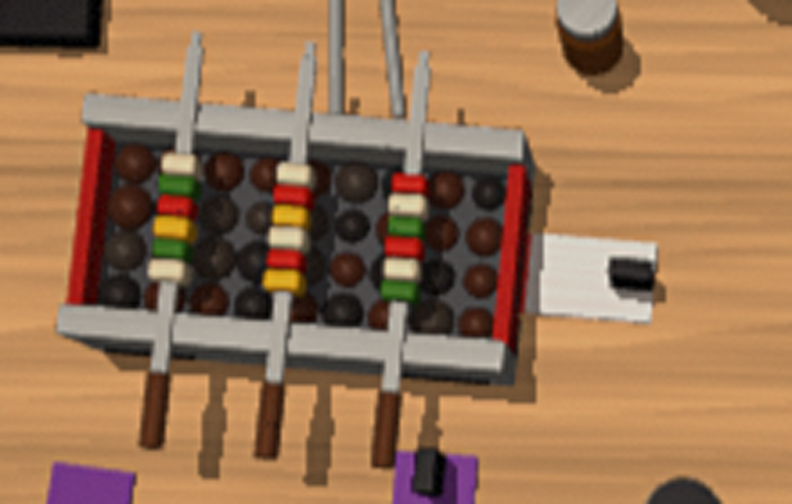

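The picture shows all three skewers square across the rails and the damper's red line at the wall (crop (530,280)); it measures -145.3 mm against the face at -145. Handing in.

```bash
python3 -c "
from station import bot
print(bot.hand_in())"
```

```text
the job is handed in; nothing more can be done
None
```

The job is handed in: the damper went to yellow first (reset once after being knocked), all three skewers lie level and square about 75 mm apart, and the damper is now at red, within about 1 mm.

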